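Send seed samples to the mill and lay up the retained ones

TASK

Clear the white enamel tray of its sealed seed samples. Send every orange-lidded working sample to the mill down the rocker chute: set it on the yellow patch of the steel tray and let go, so that its own weight tips the tray and it slides into the hooded feed bin, and leave the tray swung back level. Lay the three blue-lidded retained samples lid up on the row of three already on the stand, bonded like bricks: two in a second course, each half on one box and half on the next, and the last across the joint of those two, all square and flush with the row below; leave everything else where it is.

Things in the scene. Friction and masses are not known exactly. Their poses are not given: they have to be found in the camera images.
- work1: working sample, closed sample box 64 (own x) x 42 (own y) x 28 mm (z), white plastic with a paper label on its flat ORANGE lid, 0.1 to 0.16 kg; origin at the centre of its underside, z up through the lid; starts flat in the enamel tray; may be absent
- work2: working sample, closed sample box 64 (own x) x 42 (own y) x 28 mm (z), white plastic with a paper label on its flat ORANGE lid, 0.1 to 0.16 kg; origin at the centre of its underside, z up through the lid; starts flat in the enamel tray; may be absent
- work3: working sample, closed sample box 64 (own x) x 42 (own y) x 28 mm (z), white plastic with a paper label on its flat ORANGE lid, 0.1 to 0.16 kg; origin at the centre of its underside, z up through the lid; starts flat in the enamel tray; may be absent
- work4: working sample, closed sample box 64 (own x) x 42 (own y) x 28 mm (z), white plastic with a paper label on its flat ORANGE lid, 0.1 to 0.16 kg; origin at the centre of its underside, z up through the lid; starts flat in the enamel tray; may be absent
- work5: working sample, closed sample box 64 (own x) x 42 (own y) x 28 mm (z), white plastic with a paper label on its flat ORANGE lid, 0.1 to 0.16 kg; origin at the centre of its underside, z up through the lid; starts flat in the enamel tray; may be absent
- keep1: retained sample still to be laid, closed sample box 64 (own x) x 42 (own y) x 28 mm (z), white plastic with a paper label on its flat BLUE lid, 0.1 to 0.16 kg; origin at the centre of its underside, z up through the lid; starts flat in the enamel tray
- keep2: retained sample still to be laid, closed sample box 64 (own x) x 42 (own y) x 28 mm (z), white plastic with a paper label on its flat BLUE lid, 0.1 to 0.16 kg; origin at the centre of its underside, z up through the lid; starts flat in the enamel tray
- keep3: retained sample still to be laid, closed sample box 64 (own x) x 42 (own y) x 28 mm (z), white plastic with a paper label on its flat BLUE lid, 0.1 to 0.16 kg; origin at the centre of its underside, z up through the lid; starts flat in the enamel tray
- base1: retained sample already laid on the stand, number 1 of three in a row along the stand's own x (the -x end), set end to end with gaps of 1 to 7 mm, pitch about 68 mm; loose; closed sample box 64 (own x) x 42 (own y) x 28 mm (z), white plastic with a paper label on its flat BLUE lid, 0.1 to 0.16 kg; origin at the centre of its underside, z up through the lid
- base2: retained sample already laid on the stand, number 2 of three in a row along the stand's own x (the middle), set end to end with gaps of 1 to 7 mm, pitch about 68 mm; loose; closed sample box 64 (own x) x 42 (own y) x 28 mm (z), white plastic with a paper label on its flat BLUE lid, 0.1 to 0.16 kg; origin at the centre of its underside, z up through the lid
- base3: retained sample already laid on the stand, number 3 of three in a row along the stand's own x (the +x end), set end to end with gaps of 1 to 7 mm, pitch about 68 mm; loose; closed sample box 64 (own x) x 42 (own y) x 28 mm (z), white plastic with a paper label on its flat BLUE lid, 0.1 to 0.16 kg; origin at the centre of its underside, z up through the lid
- tray: white enamel tray with a navy rim, fixed; 270 (own x) x 400 (own y) mm outside, 30 mm high at the rim, walls 4 mm, floor 4 mm thick; origin at the centre of its underside
- stand: narrow raised aluminium stand, fixed; deck 250 (own x) x 56 mm (own y), its top 40 mm above the bench, on a dark 250 x 100 x 4 mm foot; origin at the centre of its underside, on the bench. The first course lies along its own x
- rocker (a joint): tip angle of the rocker's steel tray about its level axle: 0 = level, held there by its counterweight; 0.52 = fully tipped, mill end down. A box's weight on the yellow patch tips it; it swings back by itself once the box has slid off (about 1 s). Polished steel, slippery
- load_spot (a point): centre of the yellow patch (80 x 56 mm), on the top face of the rocker's steel tray, 55 mm from the axle towards the mill; it moves with the tray. Own x runs along the chute towards the mill, y along the axle, z normal to the tray. When level it is 149 mm above the bench. The tray reaches from 155 mm behind (-x) to 60 mm ahead (+x) of this point, is 130 mm wide inside with side walls 15 mm high; the hood, top 176 mm above the bench, starts 75 mm ahead of this point
- bin_mouth (a point): middle of the mouth of the mill's feed bin, at the edge of the clear hood, on the top of its roller bed, 75 mm beyond the load spot along the chute (+x) and 76 mm below it when level. From here the bin runs 348 mm on towards the mill, 150 mm wide inside; its bed falls 0.2 rad towards the mill and boxes roll down it by themselves. Axes as the chute: x towards the mill, z up. The hood closes the bin at top and sides; it is open only towards the rocker
- petri_a: glass petri dish, 90 mm across, 19 mm high; leave alone
- petri_b: another petri dish; leave alone
- reagent: amber bottle, 60 mm across, 130 mm high; leave alone
- jar: clear jar with a green cap, 68 mm across, 75 mm high; leave alone
- weight: brass balance weight, 38 mm across, 62 mm high; leave alone
- scoop: sampling spoon lying on the bench; leave alone

How it is judged (in metres and radians):
On the way:
1. a working sample, let go of, rides on the tipped rocker tray (((value of joint rocker above 0.3 rad and x of work1 in the frame of load_spot between -0.1 and 0.06 m and y of work1 in the frame of load_spot between -0.06 and 0.06 m and z of work1 in the frame of load_spot between -0.02 and 0.03 m and contact force between the fingers and work1 below 1 N) or (value of joint rocker above 0.3 rad and x of work2 in the frame of load_spot between -0.1 and 0.06 m and y of work2 in the frame of load_spot between -0.06 and 0.06 m and z of work2 in the frame of load_spot between -0.02 and 0.03 m and contact force between the fingers and work2 below 1 N) or (value of joint rocker above 0.3 rad and x of work3 in the frame of load_spot between -0.1 and 0.06 m and y of work3 in the frame of load_spot between -0.06 and 0.06 m and z of work3 in the frame of load_spot between -0.02 and 0.03 m and contact force between the fingers and work3 below 1 N) or (value of joint rocker above 0.3 rad and x of work4 in the frame of load_spot between -0.1 and 0.06 m and y of work4 in the frame of load_spot between -0.06 and 0.06 m and z of work4 in the frame of load_spot between -0.02 and 0.03 m and contact force between the fingers and work4 below 1 N) or (value of joint rocker above 0.3 rad and x of work5 in the frame of load_spot between -0.1 and 0.06 m and y of work5 in the frame of load_spot between -0.06 and 0.06 m and z of work5 in the frame of load_spot between -0.02 and 0.03 m and contact force between the fingers and work5 below 1 N))), for 0.04 s.
At the end, for the whole second after the job is handed in: Working samples at rest in the bin, rocker level (0.05 rad). Retained ones lid up, square (0.15 rad): two over the first row's joints (12 mm along, 10 mm across), one over the joint of those two (14, 12 mm). First row flat on the stand; other things within 30 mm, upright (x of work1 in the frame of bin_mouth between 0.01 and 0.35 m and y of work1 in the frame of bin_mouth between -0.077 and 0.077 m and z of work1 in the frame of bin_mouth between -0.09 and 0.09 m and linear speed of each of work1, work2, work3, work4, work5 below 0.03 m/s and x of work2 in the frame of bin_mouth between 0.01 and 0.35 m and y of work2 in the frame of bin_mouth between -0.077 and 0.077 m and z of work2 in the frame of bin_mouth between -0.09 and 0.09 m and x of work3 in the frame of bin_mouth between 0.01 and 0.35 m and y of work3 in the frame of bin_mouth between -0.077 and 0.077 m and z of work3 in the frame of bin_mouth between -0.09 and 0.09 m and x of work4 in the frame of bin_mouth between 0.01 and 0.35 m and y of work4 in the frame of bin_mouth between -0.077 and 0.077 m and z of work4 in the frame of bin_mouth between -0.09 and 0.09 m and x of work5 in the frame of bin_mouth between 0.01 and 0.35 m and y of work5 in the frame of bin_mouth between -0.077 and 0.077 m and z of work5 in the frame of bin_mouth between -0.09 and 0.09 m and value of joint rocker below 0.05 rad and ((x of keep1 in the frame of base1 between 0.022 and 0.046 m and x of keep1 in the frame of base2 between -0.046 and -0.022 m and y of keep1 in the frame of base1 between -0.01 and 0.01 m and y of keep1 in the frame of base2 between -0.01 and 0.01 m and z of keep1 in the frame of base2 between 0.023 and 0.033 m) or (x of keep1 in the frame of base2 between 0.022 and 0.046 m and x of keep1 in the frame of base3 between -0.046 and -0.022 m and y of keep1 in the frame of base2 between -0.01 and 0.01 m and y of keep1 in the frame of base3 between -0.01 and 0.01 m and z of keep1 in the frame of base2 between 0.023 and 0.033 m) or (x of keep1 in the frame of base2 between -0.014 and 0.014 m and y of keep1 in the frame of base2 between -0.012 and 0.012 m and z of keep1 in the frame of base2 between 0.05 and 0.062 m and horizontal distance between keep1 and keep2 between 0.022 and 0.048 m and horizontal distance between keep1 and keep3 between 0.022 and 0.048 m)) and angle between each of keep1, keep2, keep3's own z axis and vertical below 0.12 rad and angle between the x axis of each of keep1, keep2, keep3 and the x axis of base2, either way round below 0.15 rad and linear speed of each of keep1, keep2, keep3 below 0.02 m/s and ((x of keep2 in the frame of base1 between 0.022 and 0.046 m and x of keep2 in the frame of base2 between -0.046 and -0.022 m and y of keep2 in the frame of base1 between -0.01 and 0.01 m and y of keep2 in the frame of base2 between -0.01 and 0.01 m and z of keep2 in the frame of base2 between 0.023 and 0.033 m) or (x of keep2 in the frame of base2 between 0.022 and 0.046 m and x of keep2 in the frame of base3 between -0.046 and -0.022 m and y of keep2 in the frame of base2 between -0.01 and 0.01 m and y of keep2 in the frame of base3 between -0.01 and 0.01 m and z of keep2 in the frame of base2 between 0.023 and 0.033 m) or (x of keep2 in the frame of base2 between -0.014 and 0.014 m and y of keep2 in the frame of base2 between -0.012 and 0.012 m and z of keep2 in the frame of base2 between 0.05 and 0.062 m and horizontal distance between keep2 and keep1 between 0.022 and 0.048 m and horizontal distance between keep2 and keep3 between 0.022 and 0.048 m)) and ((x of keep3 in the frame of base1 between 0.022 and 0.046 m and x of keep3 in the frame of base2 between -0.046 and -0.022 m and y of keep3 in the frame of base1 between -0.01 and 0.01 m and y of keep3 in the frame of base2 between -0.01 and 0.01 m and z of keep3 in the frame of base2 between 0.023 and 0.033 m) or (x of keep3 in the frame of base2 between 0.022 and 0.046 m and x of keep3 in the frame of base3 between -0.046 and -0.022 m and y of keep3 in the frame of base2 between -0.01 and 0.01 m and y of keep3 in the frame of base3 between -0.01 and 0.01 m and z of keep3 in the frame of base2 between 0.023 and 0.033 m) or (x of keep3 in the frame of base2 between -0.014 and 0.014 m and y of keep3 in the frame of base2 between -0.012 and 0.012 m and z of keep3 in the frame of base2 between 0.05 and 0.062 m and horizontal distance between keep3 and keep1 between 0.022 and 0.048 m and horizontal distance between keep3 and keep2 between 0.022 and 0.048 m)) and z of base1 in the frame of stand between 0.036 and 0.044 m and y of base1 in the frame of stand between -0.02 and 0.02 m and angle between each of base1, base2, base3's own z axis and vertical below 0.1 rad and z of base2 in the frame of stand between 0.036 and 0.044 m and y of base2 in the frame of stand between -0.02 and 0.02 m and z of base3 in the frame of stand between 0.036 and 0.044 m and y of base3 in the frame of stand between -0.02 and 0.02 m and distance of each of petri_a, petri_b, reagent, jar, weight, scoop from where it was at the start of the episode below 0.03 m and angle between each of reagent, jar, weight's own z axis and vertical below 0.2 rad); the robot touches nothing.
Of work1, work2, work3, work4, work5 only 3 to 5 are there at a start; the rules pass over those that are not, and their reading is None.
At some moment in a run one of work1, work2, work3, work4, work5 may be knocked a few centimetres aside while the robot is not near it.
Once in a run the grip may slacken for a moment while it holds something.
It also fails if it takes over 210 s, if anything falls off the work surface, if the arm or the gripper's body presses on something with over 40 N, if the wrist force passes 120 N, or if a joint passes its speed limit or range.

ROBOT

A 6-joint arm with a two-finger parallel gripper is mounted at the origin on the work surface. World frame = base frame: x ahead of the robot, y to its left, z up, the work surface at z = 0. Lengths are in m, angles in degrees, forces in N, time in s.
With the tool pointing down it reaches from about 0.3 to 0.75 m from the base axis. Payload 8.5 kg.
Tool frame: the origin (TCP) lies at the very end of the fingers, on their centre line; the grasp point (between the pads) lies 19 mm behind it; z points along the fingers, y is the line along which they close (so a half turn about z gives the same grasp; the last joint's range is limited). The gripper opens to 85 mm and grips with 20 to 120 N. Pads are 22 mm wide; open, the fingers measure 114 mm over their backs; the gripper's body (76 mm by 85 mm) begins 54 mm behind the grasp point. The pads swing forward as they close: fully open they stand 13 mm farther back than shut.
Start: joints at [62.034, 21.807, 74.336, -0, 83.858, -12.336], TCP at [0.148, 0.53, 0.231] pointing down, gripper open.
Joint ranges: [-178.18, 178.18], [-50.72, 133.34], [12.68, 142.11], [-81.47, 261.47], [9.98, 163.14], [-165.26, 165.26]. Speed limits (degrees/s): [136.94, 136.94, 180, 180, 180, 180].

INTERFACE

Orientations are given as a 3x3 rotation matrix whose columns are the frame's x, y, z axes.
In Python, from rig import env gives the robot as it stands.
- The arm moves only by the tool move_arm, never from a script. Its argument "plan" is a list of rows, each a list of 7 numbers: the turn, a rotation vector about the tool's x, y, z in degrees, then the shift along the tool's x, y, z in cm, then the gripper command: -1 is shut, 1 is fully open, values between are in proportion. In form: [[ax, ay, az, tx, ty, tz, jaw], ...]. A call has 1 to 5 rows; each row is the pose to reach, as a shift and turn from the pose commanded when the call began, along the tool's axes at that moment; what a row does not reach only later rows make up. A row lasts 1/10 s, in which the tool goes at most 50 mm and 8.59 degrees, less where a joint would pass 70% of its speed; a pose out of reach is approached as far as the arm can. A call with a gripper value outside its range is refused whole. The fingers move at their own pace and stop on an object; "squeeze" is the grip in N (left out, the last holds). Time passes only in rows, so rows that repeat a pose let the fingers close. It gives the time, the measured TCP pose, the force, the opening and the grip force at its end, in the units of the state.
- env.observe(): the state, without advancing time (a new reading comes with each control period).
- env.get_image(name): name is "side" or "top"; returns a dict with "color" (384x512x3 uint8, red, green, blue), "fov_y" (degrees; the focal length in pixels is half the picture's height over the tangent of half this angle, whatever the lens; pixels are square), "cx", "cy" (the principal point, pixels), "R" (3x3) and "t" (3): a world point X has camera coordinates R X + t. Camera axes: x right, y down, z forward; pixel columns grow to the right and rows downward; lengths in m; the calibration is good to about 2 mm. A picture is of the moment at which its call begins. There is no depth.
- env.close_job(): hands the job in; it is judged then, once.
Trained networks look in a picture, given as the dict that the camera call returned (one of the last four; its "shot" number tells which), for a name from the list of things; names that differ only in an ending like _2 or _b are one class to them, and where a whole thing is asked for, a point or a joint stands for the part that bears it (a point fixed in the world has none). Each returns a list of dicts, best first, with "conf" (0 to 1); they miss things now and then, are a little off and sometimes report something else, mostly with a low value. They report only what shows in the picture. A call takes as long as a camera call.
- env.outline_of(target, picture): "mask" (384x512 bool, what is visible of it) and "bbox" ([centre column, centre row, width, height] in pixels, round what is visible of it).
- env.tip_of(target, picture): "pixel" ([column, row] in pixels: a listed point, or the origin of a listed thing).
The state is a dict: "time_s": time; "q": joint angles; "qvel": joint speeds; "joint_efforts": joint torques, N m; "position": TCP position; "tool_rot": TCP orientation; "ft_force": force on the tool from outside, world axes, zero at the start; "wrist_torque": the same for the moment, N m; "grip_width": finger opening in m; "gripper_force": force on a finger pad.
Only numpy, scipy, OpenCV 4.12 (cv2) and the standard library are available. Lean on these libraries where they do the work, as an engineer would, in place of code of your own. Each camera call takes 0.05 s, during which the arm holds its last target. There are 200 camera calls.

## Working session

There is one attempt and no reset: what is moved stays moved. The work goes in short steps, Python scripts to look and compute and a tool call to move; the robot and the scene stay as the last step left them, time stands still between calls to the robot, and variables do not carry over. Pictures are saved under pics/ and viewed, at most 14 in all, crops included, and the job is handed in when it is done.

Besides the shell and the picture viewer there is one more tool, called after "Request:" in YAML: its name, and indented under it one key for each argument. move_arm: Moves the arm, as the interface text tells. Its arguments: {"type":"object","properties":{"plan":{"type":"array"},"squeeze":{"type":"number"}},"required":["plan"]}

```bash
ls; mkdir -p pics; python3 - <<'E'
from rig import env
import cv2, numpy as np
o=env.observe(); print({k:np.round(v,3).tolist() for k,v in o.items()})
for n in("side","top"):
    p=env.get_image(n); cv2.imwrite(f"pics/{n}0.png",p["color"][...,::-1]); print(n,p["fov_y"],p["cx"],p["cy"],np.round(p["R"],3).tolist(),np.round(p["t"],3).tolist(),[k for k in p])
E
```

```text
pics
{'time_s': 0.0, 'q': [62.032, 21.841, 74.386, -0.0, 83.856, -12.337], 'qvel': [-0.038, -0.003, -0.046, -0.003, -0.03, 0.107], 'joint_efforts': [0.001, -44.846, -23.128, -0.0, 0.005, -0.0], 'position': [0.148, 0.529, 0.231], 'tool_rot': [[-0.963, 0.269, -0.001], [0.269, 0.963, -0.001], [0.0, -0.001, -1.0]], 'ft_force': [0.872, 0.064, -0.526], 'wrist_torque': [-0.009, 0.002, 0.016], 'gripper_force': 0.0, 'grip_width': 0.085}
side 45.56056038527025 258.56788131971444 194.91271950933364 [[0.779, -0.627, 0.004], [-0.397, -0.498, -0.771], [0.486, 0.599, -0.636]] [-0.424, 0.296, 0.99] ['color', 'fov_y', 'cx', 'cy', 'R', 't', 'shot']
top 55.72264474258358 257.5755965390574 194.49730992880941 [[0.001, -0.999, -0.04], [-0.999, 0.001, -0.052], [0.053, 0.04, -0.998]] [0.021, 0.552, 0.968] ['color', 'fov_y', 'cx', 'cy', 'R', 't', 'shot']
```

View pics/top0.png

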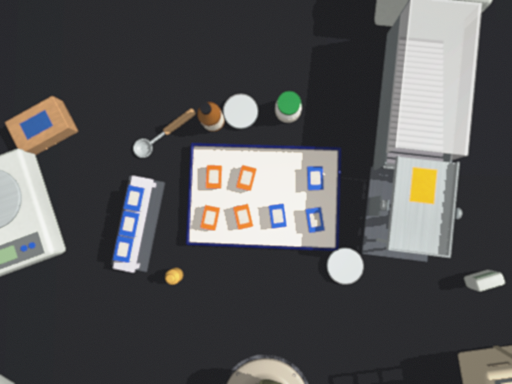

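View pics/side0.png

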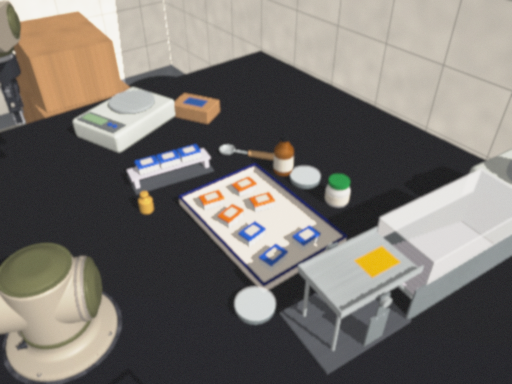

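```bash
cat > vis.py <<'E'
from rig import env
import cv2, numpy as np
HUE={"blue":(105,122),"orange":(5,18),"yellow":(20,32)}
def plane(p,uv,z):
    f=192/np.tan(np.radians(p["fov_y"]/2)); R=np.array(p["R"]); c=-R.T@np.array(p["t"])
    uv=np.atleast_2d(uv).astype(float)
    d=np.c_[(uv[:,0]-p["cx"])/f,(uv[:,1]-p["cy"])/f,np.ones(len(uv))]@R
    return (c+d*((z-c[2])/d[:,2])[:,None])[:,:2]
def blobs(p,col,z,amin=60):
    """rectangles of one colour on the plane z: centre x,y (mm), yaw of long side, sizes"""
    s=4; im=cv2.resize(p["color"],None,fx=s,fy=s,interpolation=cv2.INTER_CUBIC)
    h=cv2.cvtColor(im,cv2.COLOR_RGB2HSV); lo,hi=HUE[col]
    m=cv2.inRange(h,(lo,110,60),(hi,255,255))
    m=cv2.morphologyEx(m,cv2.MORPH_CLOSE,np.ones((9,9)))
    out=[]
    for k in cv2.findContours(m,cv2.RETR_EXTERNAL,cv2.CHAIN_APPROX_NONE)[0]:
        k=cv2.convexHull(k)
        if cv2.contourArea(k)<amin*s*s: continue
        w=plane(p,(k[:,0]+.5)/s-.5,z)*1000
        (x,y),(a,b),t=cv2.minAreaRect(w.astype(np.float32))
        if a<b: a,b,t=b,a,t+90
        out.append([x,y,(t+90)%180-90,a,b])
    return sorted(out,key=lambda r:(-r[1]))
def look(cols=("blue","orange"),z=.032,cams=("top","side")):
    ps={}
    for n in cams:
        p=ps[n]=env.get_image(n)
        for c in cols: print(n,c,*["\n  "+str(np.round(r).astype(int).tolist()) for r in blobs(p,c,z)])
    return ps
E
python3 - <<'E'
from vis import *
ps=look()
for n,p in ps.items():
    print("base z68",n,[np.round(r).astype(int).tolist() for r in blobs(p,"blue",.068) if r[1]>200])
    print("yellow",n,[np.round(r).astype(int).tolist() for r in blobs(p,"yellow",.149)])
    for t,z in (("load_spot",.149),("bin_mouth",.073),("stand",0),("base2",.04),("keep1",.004),("work1",.004),("tray",0)):
        print(t,[(round(d["conf"],2),np.round(plane(p,d["pixel"],z)[0]*1000).astype(int).tolist()) for d in env.tip_of(t,p)])
E
```

```text
top blue 
  [411, 644, -71, 43, 17] 
  [746, 632, -61, 77, 47] 
  [474, 369, -11, 206, 48] 
  [548, 6, 88, 406, 277]
top orange 
  [740, 618, -61, 171, 124] 
  [336, 243, -63, 52, 42] 
  [770, 151, -54, 66, 60] 
  [490, 149, -11, 62, 41] 
  [600, 140, -1, 62, 41] 
  [494, 60, 13, 62, 41] 
  [596, 52, -14, 62, 41]
side blue 
  [758, 649, -61, 72, 36] 
  [497, 402, -11, 217, 58] 
  [546, 5, 88, 406, 277] 
  [492, -35, 7, 62, 42] 
  [483, -133, 8, 64, 42] 
  [593, -135, 0, 64, 42]
side orange 
  [547, 1392, 75, 1144, 423] 
  [735, 612, -59, 195, 182] 
  [332, 239, 69, 108, 44] 
  [727, 223, -55, 77, 27] 
  [807, 196, 48, 104, 65] 
  [487, 144, -12, 64, 44] 
  [597, 134, -3, 65, 44] 
  [715, 106, -52, 49, 25] 
  [490, 57, 14, 66, 45] 
  [594, 48, -15, 64, 44]
base z68 top [[415, 620, -71, 41, 16], [737, 608, -61, 74, 45], [475, 355, -11, 199, 46]]
yellow top [[355, 211, -45, 34, 25], [566, -364, -7, 79, 55]]
load_spot [(0.9, [574, -361]), (0.57, [482, 297])]
bin_mouth [(0.91, [654, -374])]
stand [(0.83, [483, 353])]
base2 [(0.97, [530, 344]), (0.87, [411, 375]), (0.68, [478, 355]), (0.18, [498, 143])]
keep1 [(0.9, [603, -129]), (0.89, [483, -130]), (0.7, [494, -42]), (0.47, [539, 357]), (0.34, [658, -402])]
work1 [(0.88, [494, 151]), (0.62, [597, 57]), (0.55, [497, 56]), (0.55, [594, 138])]
tray [(0.88, [555, 0]), (0.33, [793, 73])]
base z68 side [[724, 589, -61, 69, 35], [474, 353, -11, 207, 55]]
yellow side [[282, 105, 65, 75, 24], [567, -365, -7, 79, 55]]
load_spot [(0.55, [573, -362])]
bin_mouth [(0.67, [643, -375])]
stand [(0.68, [476, 338]), (0.49, [503, 68])]
base2 [(0.76, [404, 366]), (0.72, [539, 341]), (0.64, [472, 336])]
keep1 [(0.88, [599, -135]), (0.87, [476, -134]), (0.63, [500, -38])]
work1 [(0.77, [600, 141]), (0.7, [503, 73]), (0.7, [594, 45]), (0.68, [496, 152])]
tray [(0.89, [557, 20])]
```

```bash
cat >> vis.py <<'E'
def boxes(cols=("orange","blue"),z=.032,cams=("top","side"),out=True):
    res={}
    for n in cams:
        p=env.get_image(n)
        for c in cols: res[n,c]=lids(p,c,z); out and print(n,c,res[n,c])
    return res
def lids(p,c,z,rng=((50,75),(35,55))):
    s=4; im=cv2.resize(p["color"],None,fx=s,fy=s,interpolation=cv2.INTER_CUBIC)
    lo,hi=HUE[c]; m=cv2.inRange(cv2.cvtColor(im,cv2.COLOR_RGB2HSV),(lo,110,60),(hi,255,255)); r=[]
    for k in cv2.findContours(m,cv2.RETR_EXTERNAL if c=="orange" else cv2.RETR_CCOMP,cv2.CHAIN_APPROX_NONE)[0]:
        k=cv2.convexHull(k); 
        if cv2.contourArea(k)<800: continue
        (x,y),(a,b),t=cv2.minAreaRect((plane(p,(k[:,0]+.5)/s-.5,z)*1000).astype(np.float32))
        if a<b: a,b,t=b,a,t+90
        if rng[0][0]<a<rng[0][1] and rng[1][0]<b<rng[1][1]: r.append([int(round(v)) for v in (x,y,(t+90)%180-90,a,b)])
    return sorted(r)
def pose():
    o=env.observe(); R=np.array(o["tool_rot"]); return np.r_[np.array(o["position"])*1000,np.degrees(np.arctan2(R[1,1],R[0,1]))],o
def route(*wp,start=None):
    """waypoints (x,y,z mm, psi deg: heading of tool y) -> rows relative to the one before"""
    c=np.array(start if start is not None else pose()[0],float); print("from",np.round(c,1))
    for w in wp:
        w=np.array(w,float); d=w-c; a=np.radians(c[3])
        r=np.round([-d[3],(-np.sin(a)*d[0]+np.cos(a)*d[1])/10,(np.cos(a)*d[0]+np.sin(a)*d[1])/10,-d[2]/10],1)
        n=int(np.ceil(max(np.linalg.norm(r[1:])/5,abs(r[0])/8.59)))
        print(w,"-> [0,0,%g,%g,%g,%g]"%tuple(r),"rows",n)
        c=c+[ (-np.sin(a)*r[1]+np.cos(a)*r[2])*10,(np.cos(a)*r[1]+np.sin(a)*r[2])*10,-r[3]*10,-r[0]]
E
python3 - <<'E'
from vis import *
boxes(); boxes(("blue",),.068)
route((319,338,231,78),(489,147,120,78),(489,147,7,78),(489,147,240,78),(520,-80,240,82),(566,-364,240,83),(566,-364,155,83),(566,-364,240,83))
E
```

```text
top orange [[490, 149, -11, 62, 41], [494, 60, 13, 62, 41], [597, 52, -14, 62, 41], [600, 140, -1, 62, 41]]
top blue [[485, -129, 9, 62, 39], [495, -31, 8, 59, 39], [542, 357, -11, 67, 47], [596, -131, 0, 62, 40]]
side orange [[487, 144, -13, 64, 44], [490, 57, 14, 66, 45], [594, 47, -15, 64, 44], [597, 134, -3, 65, 44]]
side blue [[483, -133, 8, 64, 41], [492, -35, 8, 62, 42], [593, -135, 0, 64, 42], [757, 649, -60, 71, 37]]
top blue [[486, -125, 9, 60, 38], [496, -31, 8, 57, 37], [541, 343, -11, 65, 45], [592, -127, 0, 60, 38], [737, 608, -61, 74, 45]]
side blue [[461, -158, 8, 61, 40], [469, -65, 7, 60, 40], [566, -160, 0, 61, 40], [724, 589, -62, 69, 35]]
from [148.2 529.6 231.3  74.4]
[319. 338. 231.  78.] -> [0,0,-3.6,-21.6,-13.9,0] rows 6
[489. 147. 120.  78.] -> [0,0,-0,-20.6,-15.1,11.1] rows 6
[489. 147.   7.  78.] -> [0,0,-0,-0,0,11.3] rows 3
[489. 147. 240.  78.] -> [0,0,-0,-0,0,-23.3] rows 5
[520. -80. 240.  82.] -> [0,0,-4,-7.8,-21.5,0] rows 5
[ 566. -364.  240.   83.] -> [0,0,-1,-8.5,-27.5,0] rows 6
[ 566. -364.  155.   83.] -> [0,0,-0,-0,-0,8.5] rows 2
[ 566. -364.  240.   83.] -> [0,0,-0,-0,-0,-8.5] rows 2
```

Request:
move_arm:
  plan:
    - [0,0,-3.6,-17,-11,0,0.5]
    - [0,0,-3.6,-17,-11,0,0.5]
    - [0,0,-3.6,-17,-11,0,0.5]
    - [0,0,-3.6,-17,-11,0,0.5]
    - [0,0,-3.6,-17,-11,0,0.5]

```text
time_s: 1.6
position: [0.2853, 0.3747, 0.2315]
tool_rot: [[-0.977, 0.214, 0.001], [0.214, 0.977, -0.001], [-0.001, -0.001, -1.0]]
ft_force: [-1.6, 0.3, -0.3]
grip_width: 0.0639
gripper_force: 0.0
```

Request:
move_arm:
  plan:
    - [0,0,0,-17,-11,0,0.5]
    - [0,0,0,-17,-11,0,0.5]
    - [0,0,0,-17,-11,0,0.5]
    - [0,0,0,-17,-11,0,0.5]
    - [0,0,0,-17,-11,0,0.5]

```text
time_s: 2.1
position: [0.4289, 0.2319, 0.2311]
tool_rot: [[-0.977, 0.214, 0.001], [0.214, 0.977, -0.001], [-0.001, -0.0, -1.0]]
ft_force: [-0.4, 0.1, -0.9]
grip_width: 0.0642
gripper_force: 0.0
```

```bash
python3 - <<'E'
from vis import *
boxes(("orange",),cams=("side",))
route((489,147,120,78),(489,147,7,78),(489,147,240,78))
E
```

```text
side orange [[487, 144, -12, 64, 43], [490, 57, 14, 66, 45], [594, 48, -15, 64, 43], [597, 135, -3, 65, 43]]
from [427.2 233.4 231.   77.7]
[489. 147. 120.  78.] -> [0,0,-0.3,-7.9,-7.1,11.1] rows 4
[489. 147.   7.  78.] -> [0,0,0,0,-0,11.3] rows 3
[489. 147. 240.  78.] -> [0,0,0,0,-0,-23.3] rows 5
```

Request:
move_arm:
  plan:
    - [0,0,0,-8,-7.1,11,0.5]
    - [0,0,0,-8,-7.1,11,0.5]
    - [0,0,0,-8,-7.1,11,0.5]
    - [0,0,0,-8,-7.1,11,0.5]
    - [0,0,0,-8,-7.1,11,0.5]

```text
time_s: 2.65
position: [0.4885, 0.1496, 0.121]
tool_rot: [[-0.978, 0.208, -0.002], [0.208, 0.978, 0.0], [0.002, -0.0, -1.0]]
ft_force: [-0.7, 0.5, 1.0]
grip_width: 0.0639
gripper_force: 0.0
```

Request:
move_arm:
  plan:
    - [0,0,0,0,0,5,0.5]
    - [0,0,0,0,0,8,0.5]
    - [0,0,0,0,0,11.4,0.5]
    - [0,0,0,0,0,11.4,0.5]
    - [0,0,0,0,0,11.4,-1]
  squeeze: 50

```text
time_s: 3.15
position: [0.4893, 0.1501, 0.009]
tool_rot: [[-0.978, 0.207, 0.002], [0.207, 0.978, 0.0], [-0.002, 0.001, -1.0]]
ft_force: [0.3, 0.3, -0.2]
grip_width: 0.0508
gripper_force: 0.0
```

Request:
move_arm:
  plan:
    - [0,0,0,0,0,0,-1]
    - [0,0,0,0,0,0,-1]
    - [0,0,0,0,0,0,-1]
    - [0,0,0,0,0,0,-1]

```text
time_s: 3.55
position: [0.4901, 0.1495, 0.0098]
tool_rot: [[-0.978, 0.208, 0.004], [0.208, 0.978, 0.001], [-0.004, 0.002, -1.0]]
ft_force: [-2.2, 3.0, 8.1]
grip_width: 0.0409
gripper_force: 52.1
```

Request:
move_arm:
  plan:
    - [0,0,0,0,0,-3,-1]
    - [0,0,0,0,0,-8,-1]
    - [0,0,0,0,0,-13,-1]
    - [0,0,0,0,0,-18,-1]
    - [0,0,0,0,0,-23,-1]

```text
time_s: 4.05
position: [0.4882, 0.1489, 0.2412]
tool_rot: [[-0.978, 0.208, 0.003], [0.208, 0.978, 0.0], [-0.002, 0.001, -1.0]]
ft_force: [1.3, 0.1, -1.7]
grip_width: 0.0412
gripper_force: 51.2
```

```bash
python3 - <<'E'
from vis import *
boxes(("orange",),cams=("side",)); 
p=env.get_image("side"); cv2.imwrite("pics/s1.png",p["color"][...,::-1])
route((520,-80,240,82),(566,-364,240,83),(566,-364,155,83))
E
```

```text
side orange [[490, 57, 14, 66, 45], [593, 48, -15, 64, 43], [597, 134, -4, 65, 43]]
from [490.9 149.2 245.4  78. ]
[520. -80. 240.  82.] -> [0,0,-4,-7.6,-21.8,0.5] rows 5
[ 566. -364.  240.   83.] -> [0,0,-1,-8.5,-27.5,0] rows 6
[ 566. -364.  155.   83.] -> [0,0,-0,-0,0,8.5] rows 2
```

View pics/s1.png

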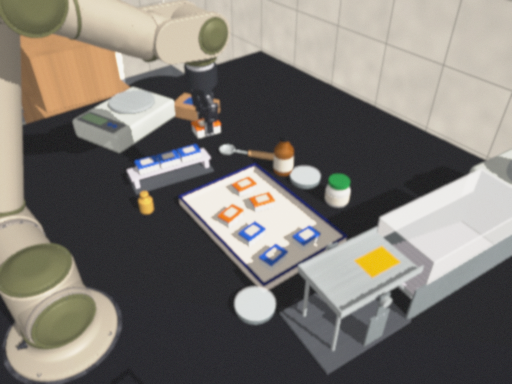

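Request:
move_arm:
  plan:
    - [0,0,-4,-7.6,-21.8,0,-1]
    - [0,0,-4,-7.6,-21.8,0,-1]
    - [0,0,-4,-7.6,-21.8,0,-1]
    - [0,0,-4,-7.6,-21.8,0,-1]
    - [0,0,-4,-7.6,-21.8,0,-1]

```text
time_s: 4.65
position: [0.5176, -0.0832, 0.2378]
tool_rot: [[-0.99, 0.142, 0.001], [0.142, 0.99, -0.001], [-0.001, -0.001, -1.0]]
ft_force: [0.8, 0.2, -0.1]
grip_width: 0.041
gripper_force: 58.1
```

Request:
move_arm:
  plan:
    - [0,0,-1,-7,-23,0,-1]
    - [0,0,-1,-7,-23,0,-1]
    - [0,0,-1,-7,-23,0,-1]
    - [0,0,-1,-7,-23,0,-1]
    - [0,0,-1,-7,-23,0,-1]

```text
time_s: 5.15
position: [0.5547, -0.3202, 0.2377]
tool_rot: [[-0.992, 0.123, 0.0], [0.123, 0.992, -0.001], [-0.0, -0.001, -1.0]]
ft_force: [0.2, 1.2, -0.9]
grip_width: 0.0406
gripper_force: 57.4
```

```bash
python3 - <<'E'
from vis import *
print(pose()[1]["gripper_force"])
route((566,-364,240,83),(566,-364,157,83))
E
```

```text
57.4104505777359
from [ 554.7 -320.2  237.7   82.9]
[ 566. -364.  240.   83.] -> [0,0,-0.1,-1.7,-4.2,-0.2] rows 1
[ 566. -364.  157.   83.] -> [0,0,0,0,-0,8.3] rows 2
```

Request:
move_arm:
  plan:
    - [0,0,0,-1.7,-4.2,0,-1]
    - [0,0,0,-1.7,-4.2,4,-1]
    - [0,0,0,-1.7,-4.2,8,-1]
    - [0,0,0,-1.7,-4.2,8,-1]
    - [0,0,0,-1.7,-4.2,8,-1]

```text
time_s: 5.65
position: [0.567, -0.3614, 0.1587]
tool_rot: [[-0.993, 0.122, 0.0], [0.122, 0.993, -0.0], [-0.0, -0.0, -1.0]]
ft_force: [0.3, -0.1, -0.3]
grip_width: 0.0407
gripper_force: 58.8
```

Request:
move_arm:
  plan:
    - [0,0,0,0,0,0,0.5]
    - [0,0,0,0,0,0,0.5]
    - [0,0,0,0,0,-1,0.5]
    - [0,0,0,0,0,-4,0.5]
    - [0,0,0,0,0,-8,0.5]

```text
time_s: 6.15
position: [0.5664, -0.3611, 0.2383]
tool_rot: [[-0.992, 0.122, -0.002], [0.122, 0.992, 0.001], [0.002, 0.001, -1.0]]
ft_force: [-0.4, -0.8, 0.1]
grip_width: 0.0641
gripper_force: 0.0
```

```bash
python3 - <<'E'
from vis import *
p=env.get_image("side"); cv2.imwrite("pics/s2.png",p["color"][150:,220:][...,::-1].repeat(2,0).repeat(2,1))
boxes()
route((580,-100,240,88),(598,138,240,88))
E
```

```text
top orange [[493, 60, 13, 61, 40], [596, 52, -15, 62, 41], [600, 140, -1, 62, 41]]
top blue [[486, -129, 8, 61, 40], [495, -31, 7, 59, 39], [542, 357, -11, 67, 47], [596, -131, 2, 62, 41]]
side orange [[489, 56, 14, 64, 44], [594, 48, -15, 64, 44], [597, 134, -3, 65, 44]]
side blue [[482, -133, 9, 61, 42], [491, -36, 7, 61, 43], [593, -135, 1, 64, 43]]
from [ 567.6 -362.1  241.9   83. ]
[ 580. -100.  240.   88.] -> [0,0,-5,2,26.2,0.2] rows 6
[598. 138. 240.  88.] -> [0,0,-0,-1,23.8,-0] rows 5
```

View pics/s2.png

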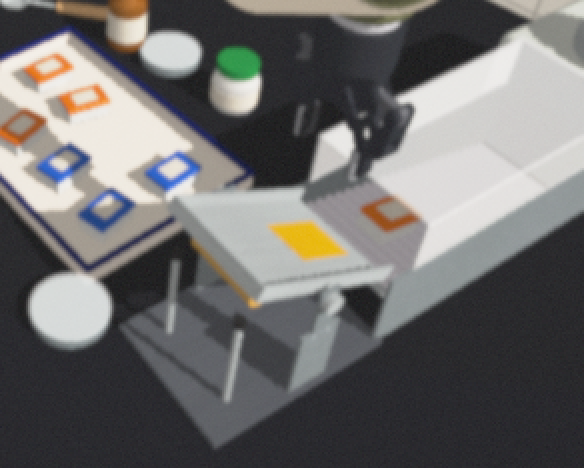

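Request:
move_arm:
  plan:
    - [0,0,-5,1.8,24.5,0,0.5]
    - [0,0,-5,1.8,24.5,0,0.5]
    - [0,0,-5,1.8,24.5,0,0.5]
    - [0,0,-5,1.8,24.5,0,0.5]
    - [0,0,-5,1.8,24.5,0,0.5]

```text
time_s: 6.8
position: [0.5784, -0.1138, 0.2373]
tool_rot: [[-0.999, 0.035, -0.0], [0.035, 0.999, 0.0], [0.0, 0.0, -1.0]]
ft_force: [1.1, 0.0, 0.1]
grip_width: 0.0637
gripper_force: 0.0
```

Request:
move_arm:
  plan:
    - [0,0,0,-1,24,0,0.5]
    - [0,0,0,-1,24,0,0.5]
    - [0,0,0,-1,24,0,0.5]
    - [0,0,0,-1,24,0,0.5]
    - [0,0,0,-1,24,0,0.5]

```text
time_s: 7.3
position: [0.5969, 0.1261, 0.2373]
tool_rot: [[-0.999, 0.034, -0.001], [0.034, 0.999, 0.0], [0.001, 0.0, -1.0]]
ft_force: [2.1, 0.4, 0.5]
grip_width: 0.0639
gripper_force: 0.0
```

```bash
python3 - <<'E'
from vis import *
boxes(("orange",))
route((598,138,120,88),(598,138,9,88))
E
```

```text
top orange [[494, 60, 13, 62, 41], [596, 52, -15, 62, 41]]
side orange [[490, 57, 14, 66, 45], [594, 48, -15, 64, 44], [597, 135, -3, 65, 43]]
from [596.8 128.  237.   88.3]
[598. 138. 120.  88.] -> [0,0,0.3,-0.1,1,11.7] rows 3
[598. 138.   9.  88.] -> [0,0,-0,0,0,11.1] rows 3
```

Request:
move_arm:
  plan:
    - [0,0,0,-0.1,1.1,5,0.5]
    - [0,0,0,-0.1,1.1,10,0.5]
    - [0,0,0,-0.1,1.1,15,0.5]
    - [0,0,0,-0.1,1.1,19,0.5]
    - [0,0,0,-0.1,1.1,22.8,0.5]

```text
time_s: 7.9
position: [0.5981, 0.1336, 0.0072]
tool_rot: [[-0.999, 0.036, -0.002], [0.036, 0.999, -0.0], [0.002, -0.0, -1.0]]
ft_force: [0.3, -0.1, 0.0]
grip_width: 0.0642
gripper_force: 0.0
```

Request:
move_arm:
  plan:
    - [0,0,0,0,0,0,0.5]
    - [0,0,0,0,0,0,-1]
    - [0,0,0,0,0,0,-1]
    - [0,0,0,0,0,0,-1]
    - [0,0,0,0,0,0,-1]

```text
time_s: 8.4
position: [0.6, 0.1342, 0.0116]
tool_rot: [[-0.999, 0.035, 0.004], [0.035, 0.999, -0.0], [-0.004, 0.0, -1.0]]
ft_force: [0.1, 0.1, 8.3]
grip_width: 0.041
gripper_force: 52.9
```

Request:
move_arm:
  plan:
    - [0,0,0,0,0,-3,-1]
    - [0,0,0,0,0,-8,-1]
    - [0,0,0,0,0,-13,-1]
    - [0,0,0,0,0,-18,-1]
    - [0,0,0,0,0,-23,-1]

```text
time_s: 8.9
position: [0.5982, 0.1342, 0.2425]
tool_rot: [[-0.999, 0.035, 0.001], [0.035, 0.999, 0.0], [-0.001, 0.0, -1.0]]
ft_force: [0.5, 0.4, -0.5]
grip_width: 0.041
gripper_force: 51.7
```

Request:
move_arm:
  plan:
    - [0,0,5,0,-24.5,0,-1]
    - [0,0,5,0,-24.5,0,-1]
    - [0,0,5,0,-24.5,0,-1]
    - [0,0,5,0,-24.5,0,-1]
    - [0,0,5,0,-24.5,0,-1]

```text
time_s: 9.4
position: [0.5895, -0.1128, 0.2404]
tool_rot: [[-0.992, 0.123, 0.001], [0.123, 0.992, -0.001], [-0.001, -0.0, -1.0]]
ft_force: [1.2, 1.4, -1.0]
grip_width: 0.0413
gripper_force: 51.8
```

```bash
python3 - <<'E'
from vis import *
print(pose()[1]["gripper_force"])
boxes(("orange",),cams=("side",))
route((566,-364,240,83),(566,-364,157,83))
E
```

```text
51.79596662521362
side orange [[490, 57, 14, 66, 45], [594, 48, -15, 64, 44]]
from [ 589.4 -119.1  239.9   82.7]
[ 566. -364.  240.   83.] -> [0,0,-0.3,-0.8,-24.6,-0] rows 5
[ 566. -364.  157.   83.] -> [0,0,-0,-0,0,8.3] rows 2
```

Request:
move_arm:
  plan:
    - [0,0,0,-0.8,-24.8,0,-1]
    - [0,0,0,-0.8,-24.8,0,-1]
    - [0,0,0,-0.8,-24.8,0,-1]
    - [0,0,0,-0.8,-24.8,0,-1]
    - [0,0,0,-0.8,-24.8,0,-1]

```text
time_s: 9.95
position: [0.567, -0.3596, 0.2403]
tool_rot: [[-0.992, 0.123, 0.001], [0.123, 0.992, -0.001], [-0.001, -0.001, -1.0]]
ft_force: [0.7, 0.5, -1.0]
grip_width: 0.0411
gripper_force: 51.8
```

Request:
move_arm:
  plan:
    - [0,0,0,0,0,4,-1]
    - [0,0,0,0,0,8.2,-1]
    - [0,0,0,0,0,8.2,-1]
    - [0,0,0,0,0,8.2,-1]
    - [0,0,0,0,0,8.2,0.5]

```text
time_s: 10.45
position: [0.5687, -0.3581, 0.1606]
tool_rot: [[-0.993, 0.122, 0.004], [0.122, 0.993, -0.003], [-0.004, -0.003, -1.0]]
ft_force: [-0.0, -0.3, 0.2]
grip_width: 0.0541
gripper_force: 0.0
```

Request:
move_arm:
  plan:
    - [0,0,0,0,0,0,0.5]
    - [0,0,0,0,0,-1,0.5]
    - [0,0,0,0,0,-4,0.5]
    - [0,0,0,0,0,-8.2,0.5]
    - [0,0,0,0,0,-8.2,0.5]

```text
time_s: 10.95
position: [0.5692, -0.3587, 0.2475]
tool_rot: [[-0.992, 0.122, 0.01], [0.122, 0.992, -0.009], [-0.011, -0.008, -1.0]]
ft_force: [-1.1, 0.9, 0.1]
grip_width: 0.0641
gripper_force: 0.0
```

```bash
python3 - <<'E'
from vis import *
boxes(("orange",))
route((580,-120,240,75),(595,50,240,75))
E
```

```text
top orange [[493, 60, 12, 61, 40], [596, 52, -15, 62, 41]]
side orange [[489, 56, 14, 64, 45], [594, 48, -15, 64, 44]]
from [ 568.  -357.8  241.6   83. ]
[ 580. -120.  240.   75.] -> [0,0,8,1.7,23.7,0.2] rows 5
[595.  50. 240.  75.] -> [0,0,-0,3,16.9,-0] rows 4
```

Request:
move_arm:
  plan:
    - [0,0,8,1.7,23.7,0,0.5]
    - [0,0,8,1.7,23.7,0,0.5]
    - [0,0,8,1.7,23.7,0,0.5]
    - [0,0,8,1.7,23.7,0,0.5]
    - [0,0,8,1.7,23.7,0,0.5]

```text
time_s: 11.55
position: [0.5793, -0.1174, 0.239]
tool_rot: [[-0.966, 0.258, -0.001], [0.258, 0.966, 0.001], [0.001, 0.001, -1.0]]
ft_force: [0.4, -0.8, 0.4]
grip_width: 0.0641
gripper_force: 0.0
```

Request:
move_arm:
  plan:
    - [0,0,0,3,16.7,0,0.5]
    - [0,0,0,3,16.7,0,0.5]
    - [0,0,0,3,16.7,0,0.5]
    - [0,0,0,3,16.7,0,0.5]
    - [0,0,0,3,16.7,0,0.5]

```text
time_s: 12.05
position: [0.5937, 0.0515, 0.2388]
tool_rot: [[-0.967, 0.255, -0.001], [0.255, 0.967, 0.001], [0.001, 0.0, -1.0]]
ft_force: [-0.7, 0.1, 0.1]
grip_width: 0.0637
gripper_force: 0.0
```

```bash
python3 - <<'E'
from vis import *
boxes(("orange",))
p=env.get_image("side"); cv2.imwrite("pics/s3.png",p["color"][150:,220:][...,::-1].repeat(2,0).repeat(2,1))
route((595,50,120,75),(595,50,9,75))
E
```

```text
top orange []
side orange [[490, 57, 14, 66, 45], [594, 47, -15, 64, 44]]
from [594.1  47.8 239.   74.9]
[595.  50. 120.  75.] -> [0,0,-0.1,-0,0.2,11.9] rows 3
[595.  50.   9.  75.] -> [0,0,0,-0,0,11.1] rows 3
```

View pics/s3.png

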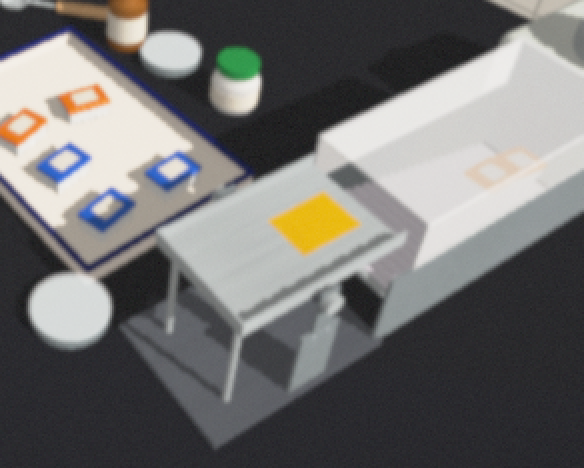

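Request:
move_arm:
  plan:
    - [0,0,0,0,0.1,5,0.5]
    - [0,0,0,0,0.1,10,0.5]
    - [0,0,0,0,0.1,15,0.5]
    - [0,0,0,0,0.1,19,0.5]
    - [0,0,0,0,0.1,23,0.5]

```text
time_s: 12.7
position: [0.5942, 0.0479, 0.0075]
tool_rot: [[-0.965, 0.261, -0.001], [0.261, 0.965, -0.0], [0.001, -0.0, -1.0]]
ft_force: [0.3, 0.2, -0.5]
grip_width: 0.064
gripper_force: 0.0
```

Request:
move_arm:
  plan:
    - [0,0,0,0,0,0,0.5]
    - [0,0,0,0,0,0,-1]
    - [0,0,0,0,0,0,-1]
    - [0,0,0,0,0,0,-1]
    - [0,0,0,0,0,0,-1]

```text
time_s: 13.2
position: [0.5956, 0.0492, 0.0116]
tool_rot: [[-0.966, 0.259, 0.004], [0.259, 0.966, -0.001], [-0.004, 0.0, -1.0]]
ft_force: [-1.0, -1.6, 7.3]
grip_width: 0.0407
gripper_force: 52.7
```

Request:
move_arm:
  plan:
    - [0,0,0,0,0,-3,-1]
    - [0,0,0,0,0,-8,-1]
    - [0,0,0,0,0,-13,-1]
    - [0,0,0,0,0,-18,-1]
    - [0,0,0,0,0,-23,-1]

```text
time_s: 13.7
position: [0.5939, 0.0497, 0.2427]
tool_rot: [[-0.966, 0.259, 0.002], [0.259, 0.966, -0.0], [-0.002, 0.0, -1.0]]
ft_force: [0.7, 0.6, -1.1]
grip_width: 0.0411
gripper_force: 51.6
```

Request:
move_arm:
  plan:
    - [0,0,-8,-4,-20,0,-1]
    - [0,0,-8,-4,-20,0,-1]
    - [0,0,-8,-4,-20,0,-1]
    - [0,0,-8,-4,-20,0,-1]
    - [0,0,-8,-4,-20,0,-1]

```text
time_s: 14.2
position: [0.5804, -0.159, 0.2399]
tool_rot: [[-0.992, 0.128, 0.001], [0.128, 0.992, -0.002], [-0.001, -0.002, -1.0]]
ft_force: [1.2, 0.7, -1.1]
grip_width: 0.0409
gripper_force: 51.6
```

```bash
python3 - <<'E'
from vis import *
print(pose()[1]["gripper_force"])
boxes(("orange",),cams=("side",))
route((566,-364,240,83),(566,-364,157,83))
E
```

```text
51.621453166007996
side orange [[491, 57, 14, 68, 45]]
from [ 580.6 -157.2  239.9   82.7]
[ 566. -364.  240.   83.] -> [0,0,-0.3,-1.2,-20.7,-0] rows 5
[ 566. -364.  157.   83.] -> [0,0,0,0,0,8.3] rows 2
```

Request:
move_arm:
  plan:
    - [0,0,0,-1.2,-20.8,0,-1]
    - [0,0,0,-1.2,-20.8,0,-1]
    - [0,0,0,-1.2,-20.8,0,-1]
    - [0,0,0,-1.2,-20.8,0,-1]
    - [0,0,0,-1.2,-20.8,0,-1]

```text
time_s: 14.75
position: [0.5668, -0.3656, 0.239]
tool_rot: [[-0.992, 0.126, -0.0], [0.126, 0.992, -0.001], [0.0, -0.001, -1.0]]
ft_force: [-0.1, 0.5, -1.8]
grip_width: 0.0409
gripper_force: 51.6
```

Request:
move_arm:
  plan:
    - [0,0,0,0,0,4,-1]
    - [0,0,0,0,0,8.2,-1]
    - [0,0,0,0,0,8.2,-1]
    - [0,0,0,0,0,8.2,-1]
    - [0,0,0,0,0,8.2,0.5]

```text
time_s: 15.25
position: [0.5688, -0.3618, 0.1605]
tool_rot: [[-0.993, 0.121, 0.003], [0.121, 0.993, -0.003], [-0.004, -0.003, -1.0]]
ft_force: [0.3, 1.1, 0.4]
grip_width: 0.0539
gripper_force: 0.0
```

Request:
move_arm:
  plan:
    - [0,0,0,0,0,0,0.5]
    - [0,0,0,0,0,-1,0.5]
    - [0,0,0,0,0,-4,0.5]
    - [0,0,0,0,0,-8.2,0.5]
    - [0,0,0,0,0,-8.2,0.5]

```text
time_s: 15.75
position: [0.569, -0.3629, 0.2474]
tool_rot: [[-0.992, 0.122, 0.01], [0.122, 0.992, -0.009], [-0.011, -0.008, -1.0]]
ft_force: [0.8, 0.1, 1.2]
grip_width: 0.0636
gripper_force: 0.0
```

```bash
python3 - <<'E'
from vis import *
boxes(("orange",))
route((530,-150,240,95),(492,58,240,104))
E
```

```text
top orange [[493, 60, 13, 61, 40]]
side orange [[489, 56, 15, 64, 45]]
from [ 567.9 -362.   241.6   83. ]
[ 530. -150.  240.   95.] -> [0,0,-12,6.4,20.6,0.2] rows 5
[492.  58. 240. 104.] -> [0,0,-9,1.9,21,-0] rows 5
```

Request:
move_arm:
  plan:
    - [0,0,-12,6.4,20.6,0,0.5]
    - [0,0,-12,6.4,20.6,0,0.5]
    - [0,0,-12,6.4,20.6,0,0.5]
    - [0,0,-12,6.4,20.6,0,0.5]
    - [0,0,-12,6.4,20.6,0,0.5]

```text
time_s: 16.35
position: [0.5281, -0.1454, 0.2394]
tool_rot: [[-0.996, -0.09, -0.001], [-0.09, 0.996, 0.001], [0.001, 0.001, -1.0]]
ft_force: [-0.1, -0.7, 0.5]
grip_width: 0.0638
gripper_force: 0.0
```

Request:
move_arm:
  plan:
    - [0,0,-9,1.9,21,0,0.5]
    - [0,0,-9,1.9,21,0,0.5]
    - [0,0,-9,1.9,21,0,0.5]
    - [0,0,-9,1.9,21,0,0.5]
    - [0,0,-9,1.9,21,0,0.5]

```text
time_s: 16.85
position: [0.491, 0.0615, 0.2392]
tool_rot: [[-0.969, -0.245, -0.001], [-0.245, 0.969, 0.001], [0.001, 0.001, -1.0]]
ft_force: [0.5, -0.7, 0.1]
grip_width: 0.0642
gripper_force: 0.0
```

```bash
python3 - <<'E'
from vis import *
boxes(("orange",))
route((492,58,9,104))
route((530,-150,240,94),start=(492,58,240,104))
E
```

```text
top orange []
side orange [[338, 255, 68, 74, 44], [490, 57, 14, 66, 45]]
from [492.1  59.  239.2 104.1]
[492.  58.   9. 104.] -> [0,0,0.1,0,-0.1,23] rows 5
from [492.  58. 240. 104.]
[ 530. -150.  240.   94.] -> [0,0,10,1.3,-21.1,-0] rows 5
```

Request:
move_arm:
  plan:
    - [0,0,0,0,-0.1,5,0.5]
    - [0,0,0,0,-0.1,10,0.5]
    - [0,0,0,0,-0.1,15,0.5]
    - [0,0,0,0,-0.1,19,0.5]
    - [0,0,0,0,-0.1,23,0.5]

```text
time_s: 17.45
position: [0.4929, 0.0551, 0.0073]
tool_rot: [[-0.971, -0.239, -0.0], [-0.239, 0.971, -0.0], [0.001, -0.0, -1.0]]
ft_force: [1.1, 0.1, -0.4]
grip_width: 0.0643
gripper_force: 0.0
```

Request:
move_arm:
  plan:
    - [0,0,0,0,0,0,0.5]
    - [0,0,0,0,0,0,-1]
    - [0,0,0,0,0,0,-1]
    - [0,0,0,0,0,0,-1]
    - [0,0,0,0,0,0,-1]

```text
time_s: 17.95
position: [0.4935, 0.0567, 0.011]
tool_rot: [[-0.97, -0.241, 0.003], [-0.241, 0.97, -0.001], [-0.003, -0.002, -1.0]]
ft_force: [-1.2, -1.3, 7.6]
grip_width: 0.0407
gripper_force: 52.5
```

Request:
move_arm:
  plan:
    - [0,0,0,0,0,-3,-1]
    - [0,0,0,0,0,-8,-1]
    - [0,0,0,0,0,-13,-1]
    - [0,0,0,0,0,-18,-1]
    - [0,0,0,0,0,-23,-1]

```text
time_s: 18.45
position: [0.4918, 0.0572, 0.2425]
tool_rot: [[-0.97, -0.242, 0.002], [-0.242, 0.97, -0.0], [-0.001, -0.001, -1.0]]
ft_force: [1.4, 0.7, -1.0]
grip_width: 0.0411
gripper_force: 51.3
```

Request:
move_arm:
  plan:
    - [0,0,10,1.3,-21.1,0,-1]
    - [0,0,10,1.3,-21.1,0,-1]
    - [0,0,10,1.3,-21.1,0,-1]
    - [0,0,10,1.3,-21.1,0,-1]
    - [0,0,10,1.3,-21.1,0,-1]

```text
time_s: 18.95
position: [0.5309, -0.1552, 0.2396]
tool_rot: [[-0.998, -0.065, 0.001], [-0.065, 0.998, -0.001], [-0.001, -0.001, -1.0]]
ft_force: [-0.5, 0.7, -1.7]
grip_width: 0.0409
gripper_force: 51.3
```

```bash
python3 - <<'E'
from vis import *
print(pose()[1]["gripper_force"])
boxes(("orange","blue"),cams=("side",))
route((566,-364,240,83),(566,-364,157,83))
E
```

```text
51.32822871208191
side orange []
side blue [[483, -133, 9, 64, 41], [492, -35, 8, 62, 42], [593, -135, 0, 64, 42], [757, 649, -60, 71, 37]]
from [ 530.9 -154.6  239.5   93.7]
[ 566. -364.  240.   83.] -> [0,0,10.7,-2.1,-21.1,-0.1] rows 5
[ 566. -364.  157.   83.] -> [0,0,0,-0,-0,8.3] rows 2
```

Request:
move_arm:
  plan:
    - [0,0,10.7,-2.1,-21.1,0,-1]
    - [0,0,10.7,-2.1,-21.1,0,-1]
    - [0,0,10.7,-2.1,-21.1,0,-1]
    - [0,0,10.7,-2.1,-21.1,0,-1]
    - [0,0,10.7,-2.1,-21.1,0,-1]

```text
time_s: 19.5
position: [0.5662, -0.363, 0.2387]
tool_rot: [[-0.993, 0.12, -0.001], [0.12, 0.993, -0.0], [0.0, -0.0, -1.0]]
ft_force: [-0.1, 0.0, -2.1]
grip_width: 0.0413
gripper_force: 51.4
```

Request:
move_arm:
  plan:
    - [0,0,0,0,0,4,-1]
    - [0,0,0,0,0,8.2,-1]
    - [0,0,0,0,0,8.2,-1]
    - [0,0,0,0,0,8.2,-1]
    - [0,0,0,0,0,8.2,0.5]

```text
time_s: 20.0
position: [0.5674, -0.3598, 0.1605]
tool_rot: [[-0.993, 0.116, 0.003], [0.116, 0.993, -0.003], [-0.004, -0.003, -1.0]]
ft_force: [0.1, 0.3, 0.3]
grip_width: 0.0541
gripper_force: 0.0
```

Request:
move_arm:
  plan:
    - [0,0,0,0,0,0,0.5]
    - [0,0,0,0,0,-1,0.5]
    - [0,0,0,0,0,-4,0.5]
    - [0,0,0,0,0,-8.2,0.5]
    - [0,0,0,0,0,-8.2,0.5]

```text
time_s: 20.5
position: [0.5677, -0.361, 0.2474]
tool_rot: [[-0.993, 0.117, 0.01], [0.117, 0.993, -0.009], [-0.011, -0.008, -1.0]]
ft_force: [-0.7, 0.6, 0.9]
grip_width: 0.0643
gripper_force: 0.0
```

```bash
python3 - <<'E'
from vis import *
boxes()
route((530,-180,240,98),(493,-33,240,98))
for n in ("top","side"):
    p=env.get_image(n); print(n)
    s=6; im=cv2.resize(p["color"],None,fx=s,fy=s,interpolation=cv2.INTER_CUBIC)
    h=cv2.cvtColor(im,cv2.COLOR_RGB2HSV)
    # warp the row's lid plane to a metric view: 2 px/mm along row, origin (475,354), yaw -11
    a=np.radians(-11.); f=192/np.tan(np.radians(p["fov_y"]/2))
    U=np.arange(-130,130,.5);V=np.arange(-50,50,.5); u,v=np.meshgrid(U,V)
    X=np.stack([475+np.cos(a)*u-np.sin(a)*v,354+np.sin(a)*u+np.cos(a)*v,np.full_like(u,68)],-1)/1000
    C=X@np.array(p["R"]).T+np.array(p["t"]); m=C[...,:2]/C[...,2:]*f+[p["cx"],p["cy"]]
    w=cv2.remap(p["color"],m[...,0].astype(np.float32),m[...,1].astype(np.float32),cv2.INTER_CUBIC)
    cv2.imwrite(f"pics/row_{n}.png",w[...,::-1])
a=cv2.imread("pics/row_top.png");b=cv2.imread("pics/row_side.png");cv2.imwrite("pics/row.png",np.vstack([a,b]))
E
```

```text
top orange []
top blue [[486, -129, 8, 61, 39], [495, -31, 7, 59, 39], [542, 357, -11, 67, 47], [596, -131, 2, 62, 41]]
side orange []
side blue [[482, -133, 9, 61, 42], [491, -36, 6, 61, 43], [593, -136, 1, 64, 44]]
from [ 566.6 -360.   241.5   83.3]
[ 530. -180.  240.   98.] -> [0,0,-14.7,5.7,17.5,0.2] rows 4
[493. -33. 240.  98.] -> [0,0,-0,1.7,15,-0] rows 4
top
side
```

View pics/row.png

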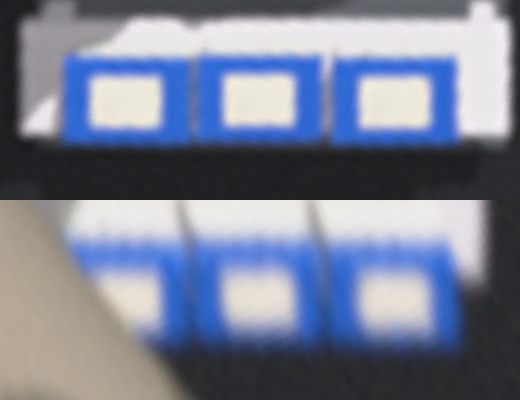

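Request:
move_arm:
  plan:
    - [0,0,-14.7,5.7,17.5,0,0.5]
    - [0,0,-14.7,5.7,17.5,0,0.5]
    - [0,0,-14.7,5.7,17.5,0,0.5]
    - [0,0,-14.7,5.7,17.5,0,0.5]
    - [0,0,-14.7,5.7,17.5,0,0.5]

```text
time_s: 21.2
position: [0.5293, -0.1754, 0.2393]
tool_rot: [[-0.99, -0.142, -0.001], [-0.142, 0.99, 0.002], [0.001, 0.002, -1.0]]
ft_force: [-0.2, -0.4, 1.2]
grip_width: 0.0639
gripper_force: 0.0
```

Request:
move_arm:
  plan:
    - [0,0,0,1.7,15,0,0.5]
    - [0,0,0,1.7,15,0,0.5]
    - [0,0,0,1.7,15,0,0.5]
    - [0,0,0,1.7,15,0,0.5]
    - [0,0,0,1.7,15,0,0.5]

```text
time_s: 21.7
position: [0.4927, -0.0329, 0.2391]
tool_rot: [[-0.99, -0.14, -0.001], [-0.14, 0.99, -0.0], [0.001, -0.0, -1.0]]
ft_force: [-0.1, -0.8, -0.1]
grip_width: 0.0643
gripper_force: 0.0
```

```bash
python3 - <<'E'
from vis import *
boxes(cams=("side",))
p=env.get_image("side"); cv2.imwrite("pics/s4.png",p["color"][150:,220:][...,::-1].repeat(2,0).repeat(2,1))
route((493,-33,9,98))
route((475,160,240,88),(442,358,240,79),(442,358,120,79),(442,358,75,79),start=(493,-33,240,98))
E
```

```text
side orange []
side blue [[483, -133, 8, 64, 42], [492, -35, 7, 62, 42], [593, -135, 0, 64, 42], [757, 649, -60, 71, 36]]
from [493.1 -34.4 238.9  97.9]
[493. -33.   9.  98.] -> [0,0,-0.1,-0,0.1,23] rows 5
from [493. -33. 240.  98.]
[475. 160. 240.  88.] -> [0,0,10,-0.9,19.4,-0] rows 4
[442. 358. 240.  79.] -> [0,0,9,4,19.6,-0] rows 5
[442. 358. 120.  79.] -> [0,0,-0,-0,0,12] rows 3
[442. 358.  75.  79.] -> [0,0,-0,-0,0,4.5] rows 1
```

View pics/s4.png

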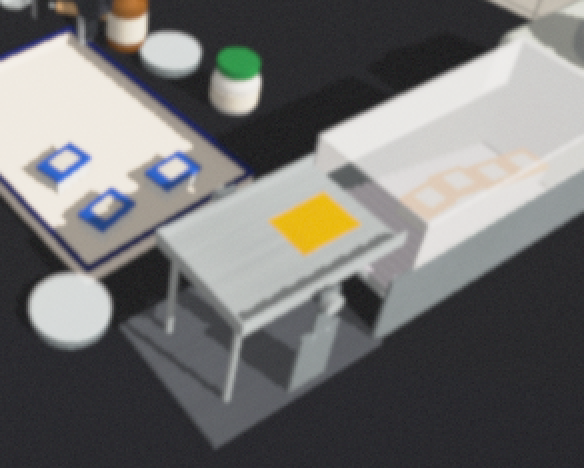

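Request:
move_arm:
  plan:
    - [0,0,0,0,0,5,0.5]
    - [0,0,0,0,0,10,0.5]
    - [0,0,0,0,0,15,0.5]
    - [0,0,0,0,0,19,0.5]
    - [0,0,0,0,0,23,0.5]

```text
time_s: 22.3
position: [0.4928, -0.0348, 0.0072]
tool_rot: [[-0.991, -0.136, -0.0], [-0.136, 0.991, -0.0], [0.0, 0.0, -1.0]]
ft_force: [0.8, -0.1, 0.3]
grip_width: 0.0642
gripper_force: 0.0
```

Request:
move_arm:
  plan:
    - [0,0,0,0,0,0,0.5]
    - [0,0,0,0,0,0,-1]
    - [0,0,0,0,0,0,-1]
    - [0,0,0,0,0,0,-1]
    - [0,0,0,0,0,0,-1]

```text
time_s: 22.8
position: [0.4936, -0.0337, 0.011]
tool_rot: [[-0.99, -0.139, 0.003], [-0.139, 0.99, -0.001], [-0.003, -0.002, -1.0]]
ft_force: [-0.6, -1.1, 8.4]
grip_width: 0.0408
gripper_force: 52.5
```

Request:
move_arm:
  plan:
    - [0,0,0,0,0,-3,-1]
    - [0,0,0,0,0,-8,-1]
    - [0,0,0,0,0,-13,-1]
    - [0,0,0,0,0,-18,-1]
    - [0,0,0,0,0,-23,-1]

```text
time_s: 23.3
position: [0.4919, -0.0329, 0.2424]
tool_rot: [[-0.99, -0.139, 0.001], [-0.139, 0.99, -0.0], [-0.001, -0.001, -1.0]]
ft_force: [1.1, -0.3, -1.3]
grip_width: 0.0413
gripper_force: 51.4
```

Request:
move_arm:
  plan:
    - [0,0,10,-0.9,19.4,0,-1]
    - [0,0,10,-0.9,19.4,0,-1]
    - [0,0,10,-0.9,19.4,0,-1]
    - [0,0,10,-0.9,19.4,0,-1]
    - [0,0,10,-0.9,19.4,0,-1]

```text
time_s: 23.8
position: [0.473, 0.1651, 0.2401]
tool_rot: [[-1.0, 0.029, 0.001], [0.029, 1.0, 0.002], [-0.001, 0.002, -1.0]]
ft_force: [-0.1, -0.6, -1.2]
grip_width: 0.0407
gripper_force: 51.5
```

Request:
move_arm:
  plan:
    - [0,0,9,4,19.6,0,-1]
    - [0,0,9,4,19.6,0,-1]
    - [0,0,9,4,19.6,0,-1]
    - [0,0,9,4,19.6,0,-1]
    - [0,0,9,4,19.6,0,-1]

```text
time_s: 24.3
position: [0.44, 0.3613, 0.2396]
tool_rot: [[-0.982, 0.187, 0.0], [0.187, 0.982, 0.001], [0.0, 0.001, -1.0]]
ft_force: [-0.3, -1.0, -1.6]
grip_width: 0.041
gripper_force: 51.7
```

```bash
python3 - <<'E'
from vis import *
print(pose()[1]["gripper_force"])
p=env.get_image("side"); cv2.imwrite("pics/s5.png",p["color"][40:240,80:340][...,::-1].repeat(3,0).repeat(3,1))
route((441,358,120,79),(441,358,75,79))
E
```

```text
51.652509570121765
from [440.5 359.9 239.5  79.2]
[441. 358. 120.  79.] -> [0,0,0.2,-0.1,-0.2,12] rows 3
[441. 358.  75.  79.] -> [0,0,-0,0,0,4.5] rows 1
```

View pics/s5.png

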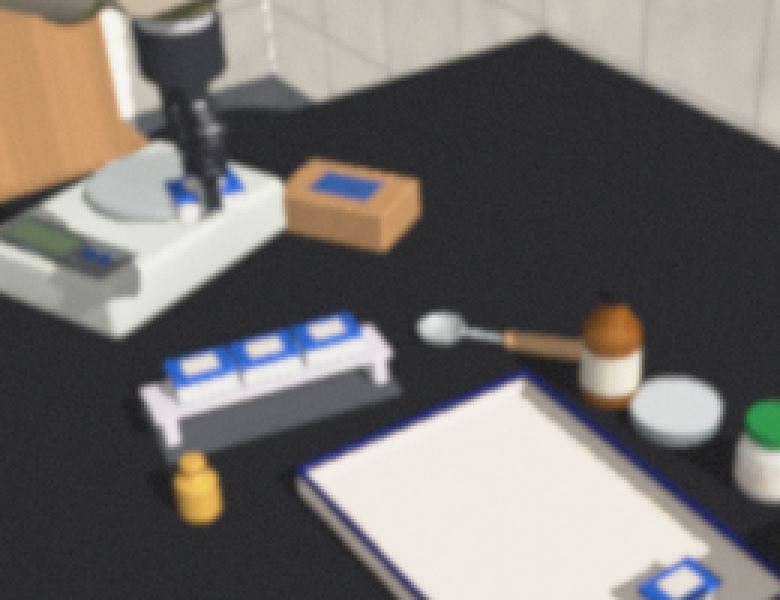

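Request:
move_arm:
  plan:
    - [0,0,0,0,-0.2,4,-1]
    - [0,0,0,0,-0.2,8.5,-1]
    - [0,0,0,0,-0.2,13,-1]
    - [0,0,0,0,-0.2,15,-1]
    - [0,0,0,0,-0.2,15.6,-1]

```text
time_s: 24.85
position: [0.4409, 0.3536, 0.0816]
tool_rot: [[-0.981, 0.193, -0.004], [0.193, 0.981, -0.002], [0.003, -0.003, -1.0]]
ft_force: [-0.2, 0.3, -0.4]
grip_width: 0.0411
gripper_force: 51.6
```

Request:
move_arm:
  plan:
    - [0,0,0,0,0,0.3,-1]
    - [0,0,0,0,0,0.6,-1]
    - [0,0,0,0,0,0.8,-1]
    - [0,0,0,0,0,0.8,-1]

```text
time_s: 25.25
position: [0.4415, 0.3556, 0.076]
tool_rot: [[-0.982, 0.191, 0.001], [0.191, 0.982, 0.0], [-0.001, 0.001, -1.0]]
ft_force: [0.6, -1.2, -1.4]
grip_width: 0.0409
gripper_force: 51.6
```

```bash
python3 - <<'E'
from vis import *
q,o=pose(); print(np.round(q,1),o["ft_force"])
E
```

```text
[441.5 355.6  76.   79. ] [ 0.61529145 -1.17418444 -1.36020259]
```

Request:
move_arm:
  plan:
    - [0,0,0,0,0.2,0.2,-1]
    - [0,0,0,0,0.2,0.2,-1]
    - [0,0,0,0,0.2,0.2,0.1]
    - [0,0,0,0,0.2,0.2,0.1]
    - [0,0,0,0,0.2,0.2,0.3]

```text
time_s: 25.75
position: [0.4417, 0.3576, 0.0734]
tool_rot: [[-0.982, 0.191, 0.0], [0.191, 0.982, 0.0], [-0.0, 0.0, -1.0]]
ft_force: [-0.5, -0.5, -0.4]
grip_width: 0.0554
gripper_force: 0.0
```

Request:
move_arm:
  plan:
    - [0,0,0,0,0,-1,0.3]
    - [0,0,0,0,0,-4,0.3]
    - [0,0,0,0,0,-8,0.5]
    - [0,0,0,0,0,-13,0.5]
    - [0,0,0,0,0,-16.5,0.5]

```text
time_s: 26.25
position: [0.4418, 0.3576, 0.2424]
tool_rot: [[-0.982, 0.191, 0.003], [0.191, 0.982, 0.002], [-0.003, 0.002, -1.0]]
ft_force: [0.3, 0.2, 0.2]
grip_width: 0.064
gripper_force: 0.0
```

```bash
python3 - <<'E'
from vis import *
for n in ("top","side"):
    p=env.get_image(n); print(n,"blobs z96",[r for r in lids(p,"blue",.096)])
    print(env.tip_of("keep1",p)[0]["conf"])
    if n=="side": cv2.imwrite("pics/s6.png",p["color"][120:210,100:240][...,::-1].repeat(4,0).repeat(4,1))
boxes(("blue",),cams=("side",))
route((470,120,240,92),(485,-131,240,98))
E
```

```text
top blobs z96 [[486, -122, 9, 58, 37], [540, 332, -11, 63, 44], [589, -123, 0, 58, 37], [729, 589, -61, 72, 44]]
0.79
side blobs z96 [[376, 331, 90, 56, 35], [443, -178, 8, 59, 38], [545, -179, 0, 59, 39]]
0.94
side blue [[410, 418, -89, 61, 38], [483, -133, 8, 64, 42], [593, -135, 0, 64, 42], [758, 648, -60, 72, 37]]
from [441.2 357.3 237.8  79. ]
[470. 120. 240.  92.] -> [0,0,-13,-7.4,-22.7,-0.2] rows 5
[ 485. -131.  240.   98.] -> [0,0,-6,-0.6,-25.2,-0] rows 6
```

View pics/s6.png

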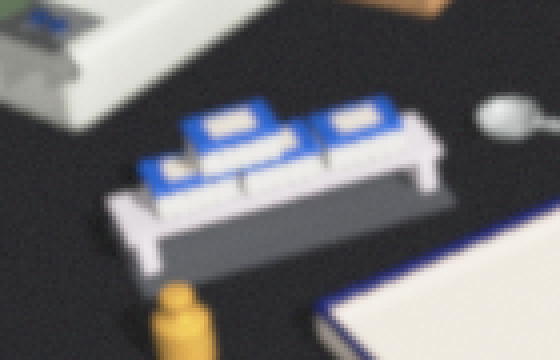

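Request:
move_arm:
  plan:
    - [0,0,-13,-7.4,-22.7,0,0.5]
    - [0,0,-13,-7.4,-22.7,0,0.5]
    - [0,0,-13,-7.4,-22.7,0,0.5]
    - [0,0,-13,-7.4,-22.7,0,0.5]
    - [0,0,-13,-7.4,-22.7,0,0.5]

```text
time_s: 27.0
position: [0.4702, 0.1183, 0.237]
tool_rot: [[-0.999, -0.034, -0.003], [-0.034, 0.999, -0.0], [0.003, -0.0, -1.0]]
ft_force: [1.5, 0.3, -0.0]
grip_width: 0.0639
gripper_force: 0.0
```

Request:
move_arm:
  plan:
    - [0,0,-6,-0.6,-24.7,0,0.5]
    - [0,0,-6,-0.6,-24.7,0,0.5]
    - [0,0,-6,-0.6,-24.7,0,0.5]
    - [0,0,-6,-0.6,-24.7,0,0.5]
    - [0,0,-6,-0.6,-24.7,0,0.5]

```text
time_s: 27.5
position: [0.4846, -0.1282, 0.237]
tool_rot: [[-0.99, -0.138, -0.003], [-0.138, 0.99, 0.001], [0.002, 0.002, -1.0]]
ft_force: [0.6, -0.3, -0.6]
grip_width: 0.0637
gripper_force: 0.0
```

```bash
python3 - <<'E'
from vis import *
boxes(("blue",),cams=("side",)); p=env.get_image("top")
w=[r for r in lids(p,"blue",.096)]; print(w)
# individual lids on top view: warp at z96 about (442,357)
a=np.radians(-11.); f=192/np.tan(np.radians(p["fov_y"]/2))
u,v=np.meshgrid(np.arange(-130,130,.5),np.arange(-50,50,.5)); W=[]
for z in (68,96):
    X=np.stack([475+np.cos(a)*u-np.sin(a)*v,354+np.sin(a)*u+np.cos(a)*v,np.full_like(u,z)],-1)/1000
    C=X@np.array(p["R"]).T+np.array(p["t"]); m=(C[...,:2]/C[...,2:]*f+[p["cx"],p["cy"]]).astype(np.float32)
    W.append(cv2.remap(p["color"],m[...,0],m[...,1],cv2.INTER_CUBIC)[...,::-1])
cv2.imwrite("pics/row2.png",np.vstack(W))
route((484,-131,9,98))
route((475,105,240,88),(507,345,240,79),(507,345,75,79),start=(484,-131,240,98))
E
```

```text
side blue [[411, 417, 90, 58, 36], [483, -133, 8, 64, 42], [593, -135, 0, 64, 42], [758, 648, -59, 71, 38]]
[[540, 332, -11, 63, 44], [589, -124, 1, 59, 37], [729, 589, -61, 72, 44]]
from [ 485.  -130.8  236.5   97.6]
[ 484. -131.    9.   98.] -> [0,0,-0.4,0.1,-0,22.8] rows 5
from [ 484. -131.  240.   98.]
[475. 105. 240.  88.] -> [0,0,10,-2.4,23.5,-0] rows 5
[507. 345. 240.  79.] -> [0,0,9,-2.4,24.1,-0] rows 5
[507. 345.  75.  79.] -> [0,0,-0,0,-0,16.5] rows 4
```

View pics/row2.png

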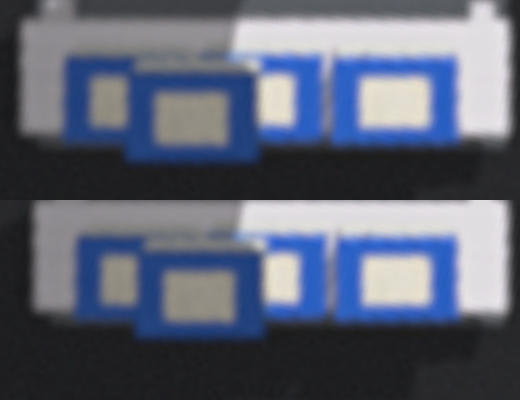

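Request:
move_arm:
  plan:
    - [0,0,-0.3,0.1,0,5,0.5]
    - [0,0,-0.3,0.1,0,10,0.5]
    - [0,0,-0.3,0.1,0,15,0.5]
    - [0,0,-0.3,0.1,0,19,0.5]
    - [0,0,-0.3,0.1,0,22.8,0.5]

```text
time_s: 28.1
position: [0.4831, -0.1251, 0.0077]
tool_rot: [[-0.99, -0.144, -0.003], [-0.144, 0.99, 0.002], [0.003, 0.002, -1.0]]
ft_force: [0.6, -0.7, 0.4]
grip_width: 0.0643
gripper_force: 0.0
```

Request:
move_arm:
  plan:
    - [0,0,0,0,0,0,0.5]
    - [0,0,0,0,0,0,-1]
    - [0,0,0,0,0,0,-1]
    - [0,0,0,0,0,0,-1]
    - [0,0,0,0,0,0,-1]

```text
time_s: 28.6
position: [0.485, -0.1265, 0.0119]
tool_rot: [[-0.99, -0.144, 0.003], [-0.144, 0.99, -0.001], [-0.002, -0.002, -1.0]]
ft_force: [-0.5, 0.8, 9.3]
grip_width: 0.0413
gripper_force: 52.5
```

Request:
move_arm:
  plan:
    - [0,0,0,0,0,-3,-1]
    - [0,0,0,0,0,-8,-1]
    - [0,0,0,0,0,-13,-1]
    - [0,0,0,0,0,-18,-1]
    - [0,0,0,0,0,-23,-1]

```text
time_s: 29.1
position: [0.4837, -0.1259, 0.2433]
tool_rot: [[-0.99, -0.144, 0.001], [-0.144, 0.99, -0.001], [-0.001, -0.001, -1.0]]
ft_force: [0.5, -1.2, -1.8]
grip_width: 0.041
gripper_force: 51.4
```

Request:
move_arm:
  plan:
    - [0,0,10,-2.4,23.5,0,-1]
    - [0,0,10,-2.4,23.5,0,-1]
    - [0,0,10,-2.4,23.5,0,-1]
    - [0,0,10,-2.4,23.5,0,-1]
    - [0,0,10,-2.4,23.5,0,-1]

```text
time_s: 29.6
position: [0.4734, 0.1121, 0.2411]
tool_rot: [[-1.0, 0.029, 0.001], [0.029, 1.0, 0.0], [-0.001, 0.0, -1.0]]
ft_force: [0.7, 0.7, -1.8]
grip_width: 0.041
gripper_force: 51.4
```

Request:
move_arm:
  plan:
    - [0,0,9,-2.5,24.2,0,-1]
    - [0,0,9,-2.5,24.2,0,-1]
    - [0,0,9,-2.5,24.2,0,-1]
    - [0,0,9,-2.5,24.2,0,-1]
    - [0,0,9,-2.5,24.2,0,-1]

```text
time_s: 30.1
position: [0.5061, 0.3529, 0.241]
tool_rot: [[-0.983, 0.186, 0.001], [0.186, 0.983, 0.0], [-0.001, 0.0, -1.0]]
ft_force: [1.6, -1.1, -0.3]
grip_width: 0.0412
gripper_force: 51.4
```

```bash
python3 - <<'E'
from vis import *
print(pose()[1]["gripper_force"],pose()[1]["grip_width"])
route((509,347,76,79))
E
```

```text
51.41831338405609 0.04117864014477775
from [506.1 352.9 241.   79.3]
[509. 347.  76.  79.] -> [0,0,0.3,-0.4,-0.5,16.5] rows 4
```

Request:
move_arm:
  plan:
    - [0,0,0,-0.4,-0.5,4,-1]
    - [0,0,0,-0.4,-0.5,8.5,-1]
    - [0,0,0,-0.4,-0.5,12,-1]
    - [0,0,0,-0.4,-0.5,14,-1]
    - [0,0,0,-0.4,-0.5,14,-1]

```text
time_s: 30.6
position: [0.5081, 0.3446, 0.098]
tool_rot: [[-0.983, 0.186, -0.005], [0.186, 0.983, -0.002], [0.005, -0.003, -1.0]]
ft_force: [-0.9, -0.6, -0.7]
grip_width: 0.0411
gripper_force: 51.4
```

```bash
python3 - <<'E'
from vis import *
q,o=pose(); print(np.round(q,1),np.round(o["ft_force"],1),o["gripper_force"])
p=env.get_image("side"); cv2.imwrite("pics/s7.png",p["color"][90:210,100:240][...,::-1].repeat(4,0).repeat(4,1))
route((509,347,75,79))
E
```

```text
[508.1 344.6  98.   79.3] [-0.9 -0.6 -0.7] 51.395273208618164
from [509.2 345.  100.2  79.3]
[509. 347.  75.  79.] -> [0,0,0.3,0.1,0.2,2.5] rows 1
```

View pics/s7.png

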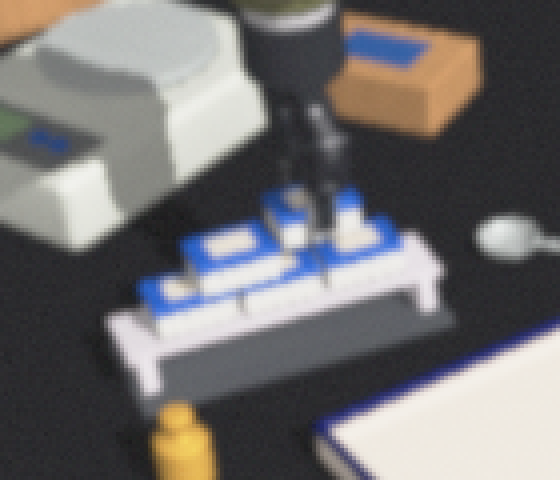

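Box B hovers at (315,215) over the second joint with clear space next to box A (232,250). Lower and release.

Request:
move_arm:
  plan:
    - [0,0,0,0,0.2,1.2,-1]
    - [0,0,0,0,0.2,2,-1]
    - [0,0,0,0,0.2,2.5,-1]
    - [0,0,0,0,0.2,2.5,-1]
    - [0,0,0,0,0.2,2.5,0.1]

```text
time_s: 31.15
position: [0.5101, 0.3472, 0.0756]
tool_rot: [[-0.983, 0.186, 0.001], [0.186, 0.983, 0.0], [-0.001, 0.0, -1.0]]
ft_force: [-0.4, -0.1, -0.1]
grip_width: 0.0468
gripper_force: 0.0
```

Request:
move_arm:
  plan:
    - [0,0,0,0,0,0,0.1]
    - [0,0,0,0,0,0,0.3]
    - [0,0,0,0,0,-3,0.3]
    - [0,0,0,0,0,-8,0.5]
    - [0,0,0,0,0,-13,0.5]

```text
time_s: 31.65
position: [0.5096, 0.347, 0.2066]
tool_rot: [[-0.983, 0.186, -0.001], [0.186, 0.983, -0.001], [0.001, -0.001, -1.0]]
ft_force: [0.9, 0.1, 1.4]
grip_width: 0.0643
gripper_force: 0.0
```

```bash
python3 - <<'E'
from vis import *
p=env.get_image("side"); cv2.imwrite("pics/s8.png",p["color"][90:210,100:240][...,::-1].repeat(4,0).repeat(4,1))
boxes(("blue",),cams=("side",))
route((540,110,240,85),(594,-132,240,90))
E
```

```text
side blue [[411, 418, 90, 61, 38], [593, -135, 0, 64, 42], [758, 649, -62, 72, 36]]
from [512.1 348.2 212.7  79.3]
[540. 110. 240.  85.] -> [0,0,-5.7,-7.2,-22.9,-2.7] rows 5
[ 594. -132.  240.   90.] -> [0,0,-5,-7.5,-23.6,-0] rows 5
```

View pics/s8.png

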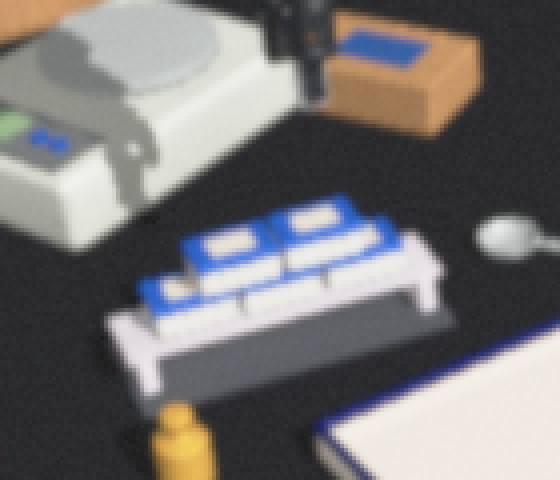

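Request:
move_arm:
  plan:
    - [0,0,-5.7,-7.2,-22.9,-3,0.5]
    - [0,0,-5.7,-7.2,-22.9,-3,0.5]
    - [0,0,-5.7,-7.2,-22.9,-3,0.5]
    - [0,0,-5.7,-7.2,-22.9,-3,0.5]
    - [0,0,-5.7,-7.2,-22.9,-3,0.5]

```text
time_s: 32.25
position: [0.538, 0.1064, 0.2353]
tool_rot: [[-0.996, 0.088, 0.0], [0.088, 0.996, -0.0], [-0.0, -0.0, -1.0]]
ft_force: [0.5, -0.3, -0.7]
grip_width: 0.0642
gripper_force: 0.0
```

Request:
move_arm:
  plan:
    - [0,0,-5,-7.5,-23.6,0,0.5]
    - [0,0,-5,-7.5,-23.6,0,0.5]
    - [0,0,-5,-7.5,-23.6,0,0.5]
    - [0,0,-5,-7.5,-23.6,0,0.5]
    - [0,0,-5,-7.5,-23.6,0,0.5]

```text
time_s: 32.75
position: [0.5921, -0.1352, 0.2349]
tool_rot: [[-1.0, 0.001, -0.0], [0.001, 1.0, 0.0], [0.0, 0.0, -1.0]]
ft_force: [0.5, 0.6, 0.4]
grip_width: 0.0641
gripper_force: 0.0
```

```bash
python3 - <<'E'
from vis import *
boxes(("blue",),cams=("side",)); p=env.get_image("top")
a=np.radians(-11.); f=192/np.tan(np.radians(p["fov_y"]/2))
u,v=np.meshgrid(np.arange(-130,130,.5),np.arange(-50,50,.5)); W=[]
for z in (68,96):
    X=np.stack([475+np.cos(a)*u-np.sin(a)*v,354+np.sin(a)*u+np.cos(a)*v,np.full_like(u,z)],-1)/1000
    C=X@np.array(p["R"]).T+np.array(p["t"]); m=(C[...,:2]/C[...,2:]*f+[p["cx"],p["cy"]]).astype(np.float32)
    W.append(cv2.remap(p["color"],m[...,0],m[...,1],cv2.INTER_CUBIC)[...,::-1])
cv2.imwrite("pics/row3.png",np.vstack(W))
route((594,-133,9,90))
route((530,105,240,85),(474,352,240,79),(474,352,103,79),start=(594,-133,240,90))
E
```

```text
side blue [[410, 417, -89, 59, 36], [593, -135, 0, 64, 42], [757, 648, -60, 71, 36]]
from [ 592.5 -138.4  233.9   89.6]
[ 594. -133.    9.   90.] -> [0,0,-0.4,-0.1,0.5,22.5] rows 5
from [ 594. -133.  240.   90.]
[530. 105. 240.  85.] -> [0,0,5,6.4,23.8,-0] rows 5
[474. 352. 240.  79.] -> [0,0,6,7.7,24.1,-0] rows 6
[474. 352. 103.  79.] -> [0,0,-0,0,0,13.7] rows 3
```

View pics/row3.png

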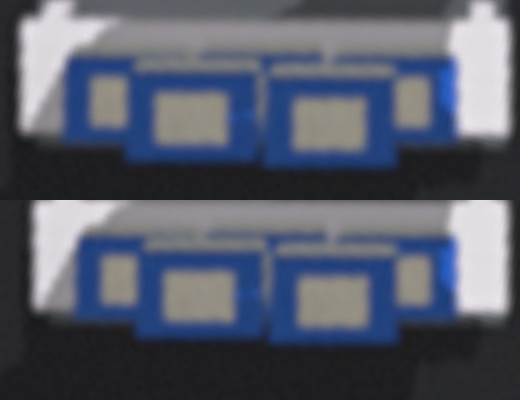

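Request:
move_arm:
  plan:
    - [0,0,0,-0.1,0.4,5,0.5]
    - [0,0,0,-0.1,0.4,10,0.5]
    - [0,0,0,-0.1,0.4,15,0.5]
    - [0,0,0,-0.1,0.4,19,0.5]
    - [0,0,0,-0.1,0.4,22.6,0.5]

```text
time_s: 33.35
position: [0.5923, -0.1282, 0.007]
tool_rot: [[-1.0, 0.0, -0.001], [0.0, 1.0, 0.001], [0.001, 0.001, -1.0]]
ft_force: [0.3, -1.1, 0.3]
grip_width: 0.0635
gripper_force: 0.0
```

Request:
move_arm:
  plan:
    - [0,0,0,0,0,0,0.5]
    - [0,0,0,0,0,0,-1]
    - [0,0,0,0,0,0,-1]
    - [0,0,0,0,0,0,-1]
    - [0,0,0,0,0,0,-1]

```text
time_s: 33.85
position: [0.5941, -0.1292, 0.0115]
tool_rot: [[-1.0, 0.0, 0.004], [0.0, 1.0, -0.001], [-0.004, -0.001, -1.0]]
ft_force: [0.0, 0.5, 8.0]
grip_width: 0.0412
gripper_force: 52.6
```

Request:
move_arm:
  plan:
    - [0,0,0,0,0,-3,-1]
    - [0,0,0,0,0,-8,-1]
    - [0,0,0,0,0,-13,-1]
    - [0,0,0,0,0,-18,-1]
    - [0,0,0,0,0,-23,-1]

```text
time_s: 34.35
position: [0.5925, -0.1286, 0.2425]
tool_rot: [[-1.0, 0.001, 0.001], [0.001, 1.0, -0.001], [-0.001, -0.001, -1.0]]
ft_force: [1.4, 0.3, -1.7]
grip_width: 0.0411
gripper_force: 51.6
```

Request:
move_arm:
  plan:
    - [0,0,5,6.4,23.8,0,-1]
    - [0,0,5,6.4,23.8,0,-1]
    - [0,0,5,6.4,23.8,0,-1]
    - [0,0,5,6.4,23.8,0,-1]
    - [0,0,5,6.4,23.8,0,-1]

```text
time_s: 34.85
position: [0.5281, 0.1111, 0.2403]
tool_rot: [[-0.996, 0.088, 0.001], [0.088, 0.996, 0.0], [-0.001, 0.0, -1.0]]
ft_force: [1.1, -0.7, -0.4]
grip_width: 0.041
gripper_force: 51.6
```

Request:
move_arm:
  plan:
    - [0,0,6,7.3,23,0,-1]
    - [0,0,6,7.3,23,0,-1]
    - [0,0,6,7.3,23,0,-1]
    - [0,0,6,7.3,23,0,-1]
    - [0,0,6,7.3,23,0,-1]

```text
time_s: 35.35
position: [0.4754, 0.347, 0.2403]
tool_rot: [[-0.982, 0.19, 0.001], [0.19, 0.982, 0.001], [-0.001, 0.001, -1.0]]
ft_force: [1.4, 0.0, -1.6]
grip_width: 0.0411
gripper_force: 51.6
```

```bash
python3 - <<'E'
from vis import *
print(pose()[1]["gripper_force"],pose()[1]["grip_width"])
route((475,353,118,79))
E
```

```text
51.62135124206543 0.04105194853850305
from [475.4 347.  240.3  79. ]
[475. 353. 118.  79.] -> [0,0,0,0.2,0.6,12.2] rows 3
```

Request:
move_arm:
  plan:
    - [0,0,0,0.2,0.6,4,-1]
    - [0,0,0,0.2,0.6,8,-1]
    - [0,0,0,0.2,0.6,11,-1]
    - [0,0,0,0.2,0.6,12,-1]
    - [0,0,0,0.2,0.6,12,-1]

```text
time_s: 35.85
position: [0.4757, 0.3507, 0.1192]
tool_rot: [[-0.981, 0.191, -0.001], [0.191, 0.981, -0.001], [0.001, -0.001, -1.0]]
ft_force: [-0.3, -0.9, -0.8]
grip_width: 0.0412
gripper_force: 51.6
```

```bash
python3 - <<'E'
from vis import *
q,o=pose(); print(np.round(q,1),np.round(o["ft_force"],1),o["gripper_force"])
env.get_image("side"); env.get_image("side"); 
route((475,353,104,79))
E
```

```text
[475.7 350.7 119.2  79. ] [-0.3 -0.9 -0.8] 51.57026946544647
from [476.7 351.2 121.2  79. ]
[475. 353. 104.  79.] -> [0,0,-0,0.2,0.1,1.7] rows 1
```

Request:
move_arm:
  plan:
    - [0,0,0,0.1,0.2,1,-1]
    - [0,0,0,0.1,0.2,1.5,-1]
    - [0,0,0,0.1,0.2,1.8,-1]
    - [0,0,0,0.1,0.2,1.8,-1]
    - [0,0,0,0.1,0.2,1.8,0.1]

```text
time_s: 36.45
position: [0.4755, 0.3533, 0.1022]
tool_rot: [[-0.982, 0.191, 0.002], [0.191, 0.982, 0.001], [-0.001, 0.001, -1.0]]
ft_force: [-0.4, 0.4, 0.0]
grip_width: 0.0469
gripper_force: 0.0
```

Request:
move_arm:
  plan:
    - [0,0,0,0,0,0,0.1]
    - [0,0,0,0,0,0,0.3]
    - [0,0,0,0,0,-3,0.3]
    - [0,0,0,0,0,-8,0.5]
    - [0,0,0,0,0,-13,0.5]

```text
time_s: 36.95
position: [0.4749, 0.3528, 0.2324]
tool_rot: [[-0.982, 0.191, -0.002], [0.191, 0.982, -0.001], [0.002, -0.001, -1.0]]
ft_force: [-0.6, 0.2, 0.1]
grip_width: 0.0642
gripper_force: 0.0
```

Request:
move_arm:
  plan:
    - [0,0,0,3,-18,-2,0.5]
    - [0,0,0,3,-18,-2,0.5]
    - [0,0,0,3,-18,-2,0.5]
    - [0,0,0,3,-18,-2,0.5]
    - [0,0,0,3,-18,-2,0.5]

```text
time_s: 37.45
position: [0.4104, 0.1797, 0.2521]
tool_rot: [[-0.981, 0.195, 0.001], [0.195, 0.981, -0.0], [-0.001, -0.0, -1.0]]
ft_force: [0.4, 0.7, -0.5]
grip_width: 0.0639
gripper_force: 0.0
```

```bash
python3 - <<'E'
from vis import *
p=env.get_image("top")
a=np.radians(-11.); f=192/np.tan(np.radians(p["fov_y"]/2))
u,v=np.meshgrid(np.arange(-130,130,.5),np.arange(-50,50,.5)); W=[]
for z in (96,124):
    X=np.stack([475+np.cos(a)*u-np.sin(a)*v,354+np.sin(a)*u+np.cos(a)*v,np.full_like(u,z)],-1)/1000
    C=X@np.array(p["R"]).T+np.array(p["t"]); m=(C[...,:2]/C[...,2:]*f+[p["cx"],p["cy"]]).astype(np.float32)
    W.append(cv2.remap(p["color"],m[...,0],m[...,1],cv2.INTER_CUBIC)[...,::-1])
s=cv2.resize(env.get_image("side")["color"][...,::-1],(520,390))
cv2.imwrite("pics/fin.png",np.vstack(W+[s]))
E
```

```text
(no output)
```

View pics/fin.png

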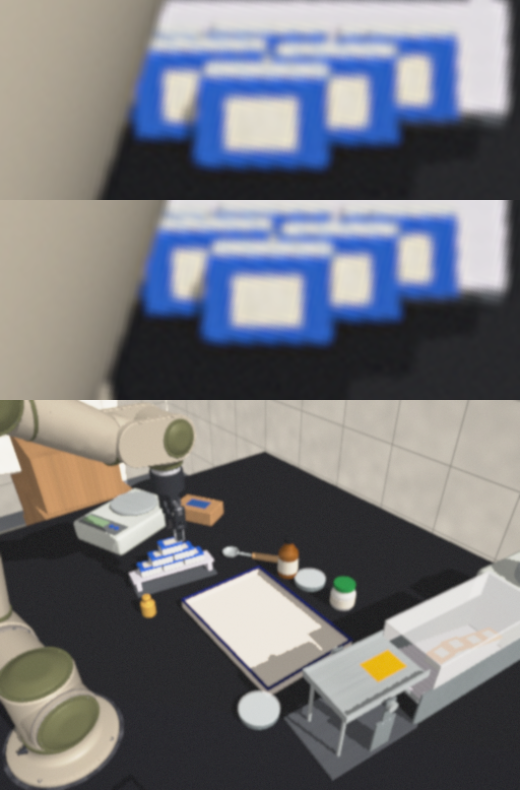

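```bash
python3 - <<'E'
from vis import *
p=env.get_image("side"); d=env.tip_of("work1",p)
a=np.radians(-7); ax=np.array([np.cos(a),np.sin(a)]); m=np.array([566,-364])+75*ax
xs=[]
for k in d:
    q=plane(p,k["pixel"],.04)[0]*1000-m; r=[k["conf"],q@ax,q@[-ax[1],ax[0]]]; print(np.round(r,2)); xs.append(r)
print(pose()[1]["time_s"])
ins=[r for r in xs if 20<r[1]<350 and abs(r[2])<77]
if len(ins)>=3: print(env.close_job())
E
```

```text
[  0.43 129.61   6.99]
37.65
```

```bash
python3 - <<'E'
from vis import *
p=env.get_image("side")
a=np.radians(-7); ax=np.array([np.cos(a),np.sin(a)]); m=np.array([566,-364])+75*ax
out=[]
for uv in ((432,247),(450,239),(466,234),(482,229)):
    x=100
    for _ in range(8): q=plane(p,uv,(101-.2*x)/1000)[0]*1000-m; x=q@ax
    out.append(x); print(np.round([x,q@[-ax[1],ax[0]]]))
if min(out)>30 and max(out)<350: print(env.close_job())
E
```

```text
[125.   7.]
[198.  10.]
[259.   8.]
[324.   5.]
the job is handed in; nothing more can be done
None
```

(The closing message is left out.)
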